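Fork a freshly varnished ring onto the drying post

ROBOT

A 6-joint arm with a two-finger parallel gripper is mounted at the origin on the work surface. World frame = base frame: x ahead of the robot, y to its left, z up, the work surface at z = 0. Lengths are in m, angles in rad, forces in N, time in s.
With the tool pointing down it reaches from about 0.275 to 0.825 m from the base axis. Payload 4.9 kg.
Tool frame: the origin (TCP) lies midway between the tips of the shut fingers; the grasp point (between the pads) lies 19 mm behind it (grip_depth is the distance from the TCP to the grasp point, in m); z points along the fingers, y is the line along which they close (so a half turn about z gives the same grasp; the last joint's range is limited). The gripper opens to 85 mm and grips with 20 to 120 N. Pads are 22 mm wide; open, the fingers measure 114 mm over their backs; the gripper's body (76 mm by 85 mm) begins 54 mm behind the grasp point. The pads swing forward as they close: fully open they stand 13 mm farther back than shut.
Start: joints at [-1.396, 0.326, -0.193, 1.052, 0, 1.437], TCP at [0.167, -0.524, 0.231] pointing down, gripper open.
Joint ranges: [-2.65, 2.65], [-0.97, 1.79], [-1.3, 1.35], [-1.93, 2.1], [-1.47, 1.37], [-3.14, 3.14]. Speed limits (rad/s): [2.57, 2.57, 3.14, 3.14, 3.14, 3.14].

INTERFACE

Orientations are given as [roll, pitch, yaw] about the fixed x, y, z axes, in that order (R = Rz(yaw) Ry(pitch) Rx(roll)).
In Python, from rig import sense, capture, close_job, boxes_of, grip_depth gives the robot as it stands. The module is installed in compiled form; this text tells all that it offers.
- The arm moves only by the tool move_arm, never from a script. Its arguments are lists of equal length, an entry for each row: "delta_pos": the shift along the tool's x, y, z in m, a list of three; "delta_rot": the turn, a rotation vector about the tool's x, y, z in rad, a list of three; "gripper": the opening, from 0 (shut) to 1 (fully open). A call has 1 to 5 rows; each row is the pose to reach, as a shift and turn from the pose commanded when the call began, along the tool's axes at that moment; what a row does not reach only later rows make up. A row lasts 1/10 s, in which the tool goes at most 50 mm and 8.59 degrees, less where a joint would pass 70% of its speed; a pose out of reach is approached as far as the arm can. A call with a gripper value outside its range is refused whole. The fingers move at their own pace and stop on an object; "grip_force" is the grip in N (left out, the last holds). Time passes only in rows, so rows that repeat a pose let the fingers close. It gives the time, the measured TCP pose, the force, the opening and the grip force at its end, in the units of the state.
- sense(): the state, without advancing time (a new reading comes with each control period).
- capture(name): name is "side" or "top" or "wrist"; returns a dict with "frame" (420x560x3 uint8, red, green, blue), "intrinsics" (3x3 intrinsics, pixels), "extrinsics" (4x4, takes a point from camera to world coordinates). Camera axes: x right, y down, z forward; pixel columns grow to the right and rows downward; lengths in m; the calibration is good to about 2 mm. A picture is of the moment at which its call begins. There is no depth.
- close_job(): hands the job in; it is judged then, once.
Trained networks look in the newest picture that a camera, given by its name, has taken for a name from the list of things; names that differ only in an ending like _2 or _b are one class to them, and where a whole thing is asked for, a point or a joint stands for the part that bears it (a point fixed in the world has none). Each returns a list of dicts, best first, with "conf" (0 to 1); they miss things now and then, are a little off and sometimes report something else, mostly with a low value. They report only what shows in the picture. A call takes as long as a camera call. They do not tell look-alikes from the thing itself.
- boxes_of(camera, label): "location" ([column, row] in pixels, amid what is visible of it).
The state is a dict: "time_s": time; "q": joint angles; "qd": joint speeds; "tau": joint torques, N m; "tcp_pos": TCP position; "eef_rot": TCP orientation; "wrist_force": force on the tool from outside, world axes, zero at the start; "ft_torque": the same for the moment, N m; "grip_width": opening from 0.0 (shut) to 1.0 (fully open); "gripper_force": force on a finger pad.
Only numpy, scipy, OpenCV 4.12 (cv2) and the standard library are available. Lean on these libraries where they do the work, as an engineer would, in place of code of your own. Each camera call takes 0.05 s, during which the arm holds its last target. There are 200 camera calls.

TASK

The wooden ring in the wire-topped drying rack is freshly varnished, so do not touch it by hand: draw the lifting fork out from under the low shelf by its neck, lay it flat on the bench clear of that shelf and let go, then take it again near the end of its handle, slide it under the ring and bring the ring out on it. Lower the ring over the upright drying post until it rests level on the collar, draw the fork out from under it and lay the fork flat on the bench. Never drop or tip the ring, and leave the solid disc, the glue bottle, the jar and the tin where they are.

Things in the scene. Friction and masses are not known exactly. Their poses are not given: they have to be found in the camera images.
- fork: Steel lifting fork, cranked dark-wood handle, 280 mm long, 180 g, lies level on the bench. Origin: underside, centre line, root of the slot; +x to the tine tips, z up. Two tines x 0 to 90, 4 thick, from 22 to 34 either side of the centre line (slot 44, overall 68 wide); cross plate x -20 to 0. Handle bar x -45 to -190, 16 wide (y), z 28 to 52. Foot under it at x -180, 10 thick.
- fork_neck (a point): Point on the fork's handle just behind the neck, x -60 mm, z 40 in the fork's frame. At the start the handle behind about x -90 is under the low shelf, so it can be taken from above only here.
- fork_end (a point): Centre of the rear end face of the fork's handle, x -190 mm, z 40 in the fork's frame. A grip 30 to 50 mm ahead of it leaves room to work under the rack's wires.
- riser: Fixed low grey shelf, open in front (-x side). Origin on the bench under the middle of its front edge; board x 0 to 160 mm, y -110 to 110, underside 64 and top 76 above the bench; side panels 12 thick at both ends. The fork's handle lies under it; a tin stands on it.
- rack: Fixed drying rack, two bays side by side, open at its -x side. Origin on the bench between the bay centres, which are at y -51 and +51 mm, x 0. Aluminium rails along x (x -55 to 60), 12 high, carry the pieces; in each bay the gap between rails is 78 wide (39 either side of the bay's centre line), bare bench between. Cross bar 12 high at the back, x 60 to 72.
- rack_mouth (a point): Middle of the front wire of the rack's wire top: x -138 mm, z 108 in the rack's frame. The top is a grid of 6 thick wires, x -138 to 66, y -115 to 115, on corner posts 10 square, with side bars 10 high at y -115 and 115. The gripper's body does not fit below the wires, so the fork must be held well back.
- ring: Dark wooden ring, 94 outside, 26 bore, 10 thick, 45 g, lying flat across the rails of one bay of the rack (either bay), its underside 12 above the bench. Origin at the centre of its underside, z up.
- disc: Solid wooden disc without a hole, 94 diameter, 10 thick, same dark wood, in the other bay. Leave alone. Origin at the centre of its underside.
- post: Fixed upright steel drying post. Origin on the bench on its axis. Foot 80 diameter, 10 high; collar 35 diameter from 10 to 34 high; shaft 18 diameter from 34 to 85 high, its last 9 tapering to 8 diameter.
- post_seat (a point): Centre of the top face of the post's collar, 34 above the bench, where the ring's underside comes to rest.
- glue: White bottle, 56 diameter, 130 high, standing on the bench. Leave alone. Origin at the centre of its underside.
- jar: Small jar with a steel lid, 60 diameter, 85 high, standing on the bench. Leave alone. Origin at the centre of its underside.
- tin: Steel tin, 68 diameter, 80 high, standing on the low shelf. Leave alone. Origin at the centre of its underside.
There are look-alikes about, which are no part of the job. Leave any purple or red look-alike of the post alone.

How it is judged:
By the outcome, as a careful person would: the job done as asked, in the order asked, and still so for the second after the job is handed in, with the robot touching nothing.
It also fails if it takes over 72 s, if anything falls off the work surface, if the arm or the gripper's body presses on something with over 40 N, if the wrist force passes 120 N, or if a joint passes its speed limit or range.

## Working session

There is one attempt and no reset: what is moved stays moved. The work goes in short steps, Python scripts to look and compute and a tool call to move; the robot and the scene stay as the last step left them, time stands still between calls to the robot, and variables do not carry over. Pictures are saved under pics/ and viewed, at most 10 in all, crops included, and the job is handed in when it is done.

Besides the shell and the picture viewer there is one more tool, called after "Request:" as name(argument=value, ...) on one line, values as JSON. move_arm: Moves the arm, as the interface text tells. Its arguments: {"type":"object","properties":{"delta_pos":{"type":"array"},"delta_rot":{"type":"array"},"gripper":{"type":"array"},"grip_force":{"type":"number"}},"required":["delta_pos","delta_rot","gripper"]}

```bash
mkdir -p pics
cat > h.py <<'E'
import numpy as np, cv2
from rig import sense, capture, close_job, boxes_of, grip_depth
from scipy.spatial.transform import Rotation as R
def snap(cam,fn=None):
    c=capture(cam); im=cv2.cvtColor(np.array(c["frame"]),cv2.COLOR_RGB2BGR)
    if fn: cv2.imwrite("pics/"+fn,im)
    return im,np.array(c["intrinsics"]),np.array(c["extrinsics"])
def plane(uv,K,T,z):
    d=T[:3,:3]@np.linalg.solve(K,[uv[0],uv[1],1.]); o=T[:3,3]
    return o+d*(z-o[2])/d[2]
def proj(p,K,T):
    q=T[:3,:3].T@(np.array(p,float)-T[:3,3]); q=K@q; return q[:2]/q[2]
def tri(obs):
    A=np.zeros((3,3));b=np.zeros(3)
    for uv,K,T in obs:
        d=T[:3,:3]@np.linalg.solve(K,[uv[0],uv[1],1.]);d/=np.linalg.norm(d)
        P=np.eye(3)-np.outer(d,d);A+=P;b+=P@T[:3,3]
    return np.linalg.solve(A,b)
E
python3 - <<'E'
from h import *
s=sense();print({k:np.round(v,3).tolist() for k,v in s.items()},grip_depth)
D={}
for c in("top","side","wrist"):
    im,K,T=snap(c,c+"0.png");D[c]=(K,T);print(c,K.round(1).tolist(),T.round(3).tolist())
np.save("cal.npy",D,allow_pickle=True)
for n in "fork fork_neck fork_end riser rack rack_mouth ring disc post post_seat glue jar tin".split():
    for c in("top","side"):
        print(n,c,[(np.round(b["location"]).tolist(),round(b["conf"],2)) for b in boxes_of(c,n)[:3]])
E
```

```text
{'time_s': 0.0, 'q': [-1.396, 0.327, -0.194, 1.052, -0.0, 1.437], 'qd': [-0.0, -0.0, -0.002, 0.001, -0.001, -0.001], 'tau': [0.0, -44.34, 26.244, 0.015, -0.0, -0.0], 'tcp_pos': [0.167, -0.523, 0.23], 'eef_rot': [-3.14, -0.0, 0.309], 'wrist_force': [0.234, 0.125, -0.549], 'ft_torque': [0.057, 0.023, 0.018], 'gripper_force': 0.0, 'grip_width': 0.999} 0.0187
top [[422.3, 0.0, 277.6], [0.0, 422.3, 216.7], [0.0, 0.0, 1.0]] [[0.019, -0.992, 0.126, 0.473], [-1.0, -0.022, -0.018, 0.148], [0.021, -0.126, -0.992, 1.049], [0.0, 0.0, 0.0, 1.0]]
side [[444.6, 0.0, 272.9], [0.0, 444.6, 204.2], [0.0, 0.0, 1.0]] [[-0.777, -0.479, 0.408, 0.083], [-0.629, 0.609, -0.483, 0.714], [-0.018, -0.632, -0.775, 1.043], [0.0, 0.0, 0.0, 1.0]]
wrist [[311.6, 0.0, 283.1], [0.0, 311.6, 208.8], [0.0, 0.0, 1.0]] [[0.304, -0.913, -0.271, 0.235], [-0.953, -0.292, -0.086, -0.502], [-0.001, 0.285, -0.959, 0.373], [0.0, 0.0, 0.0, 1.0]]
fork top [([207.0, 308.0], 0.93), ([406.0, 168.0], 0.51)]
fork side [([296.0, 306.0], 0.86)]
fork_neck top [([207.0, 307.0], 0.55), ([425.0, 272.0], 0.46)]
fork_neck side [([295.0, 306.0], 
[... 379 characters left out ...]
.0, 307.0], 0.59), ([351.0, 166.0], 0.57)]
disc top [([427.0, 296.0], 0.82)]
disc side [([383.0, 172.0], 0.81)]
post top [([260.0, 196.0], 0.94), ([299.0, 158.0], 0.92), ([310.0, 198.0], 0.73)]
post side [([271.0, 195.0], 0.89), ([239.0, 186.0], 0.84), ([246.0, 223.0], 0.81)]
post_seat top [([300.0, 155.0], 0.66), ([311.0, 199.0], 0.66), ([260.0, 197.0], 0.61)]
post_seat side [([240.0, 183.0], 0.87), ([271.0, 194.0], 0.65), ([241.0, 221.0], 0.56)]
glue top [([403.0, 169.0], 0.78)]
glue side [([297.0, 135.0], 0.97)]
jar top [([205.0, 201.0], 0.9), ([260.0, 197.0], 0.3)]
jar side [([215.0, 250.0], 0.79), ([383.0, 174.0], 0.67)]
tin top [([124.0, 258.0], 0.96)]
tin side [([208.0, 308.0], 0.82)]
```

View pics/top0.png

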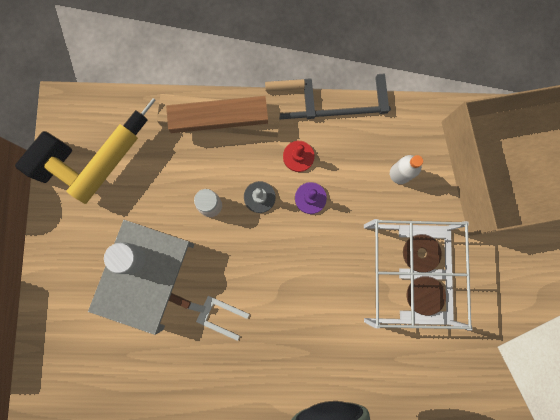

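View pics/side0.png

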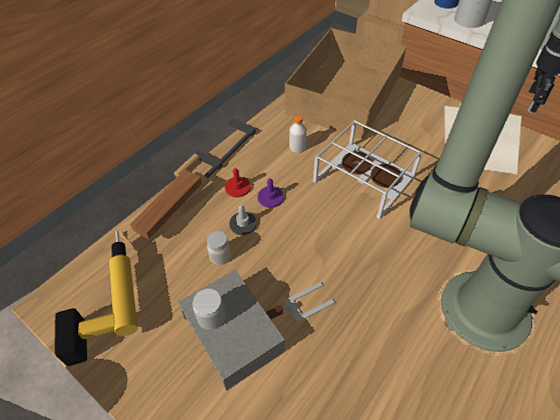

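Run:
```python
from h import *
D=np.load("cal.npy",allow_pickle=True).item()
t,s=D["top"],D["side"]
def T2(n,a,b): print(n,(tri([(a,*t),(b,*s)])*1e3).round(0))
T2("post",(260,197),(243,222));T2("purple",(311,198),(271,194));T2("glue",(403,169),(297,135));T2("jar",(205,201),(217,250));T2("tin",(124,258),(208,308))
for n,uv,z in [("ringtop",(422,254),.022),("disctop",(427,296),.022),("wireFL",(377,222),.108),("wireFR",(375,326),.108),("wireBL",(467,223),.108),("wireBR",(470,328),.108),
 ("tip1",(249,316),.004),("tip2",(240,338),.004),("plate1",(200,319),.004),("plate2",(213,298),.004),("riserA",(190,240),.076),("riserB",(157,331),.076),("riserC",(125,221),.076),("riserD",(91,310),.076),("post",(260,197),.06),
 ("hammerish",(310,400),.1)]:
  print(n,(plane(uv,*t,z)*1e3).round(0))
im=cv2.imread("pics/top0.png")
a=cv2.resize(im[215:345,80:280],(800,520),interpolation=cv2.INTER_CUBIC)
b=cv2.resize(im[215:335,355:485],(650,600),interpolation=cv2.INTER_CUBIC)
cv2.imwrite("pics/a.png",a);cv2.imwrite("pics/b.png",b)
```

```text
post [654. 174.   7.]
purple [653.  47.  17.]
glue [ 719. -169.   65.]
jar [634. 305.  35.]
tin [494. 464. 120.]
ringtop [ 519. -225.   22.]
disctop [ 418. -235.   22.]
wireFL [585. -94. 108.]
wireFR [356. -87. 108.]
wireBL [ 587. -298.  108.]
wireBR [ 356. -296.  108.]
tip1 [362. 193.   4.]
tip2 [310. 213.   4.]
plate1 [353. 311.   4.]
plate2 [403. 282.   4.]
riserA [538. 330.  76.]
riserB [333. 394.  76.]
riserC [579. 481.  76.]
riserD [377. 544.  76.]
post [645. 172.  60.]
hammerish [198.  53. 100.]
```

View pics/a.png

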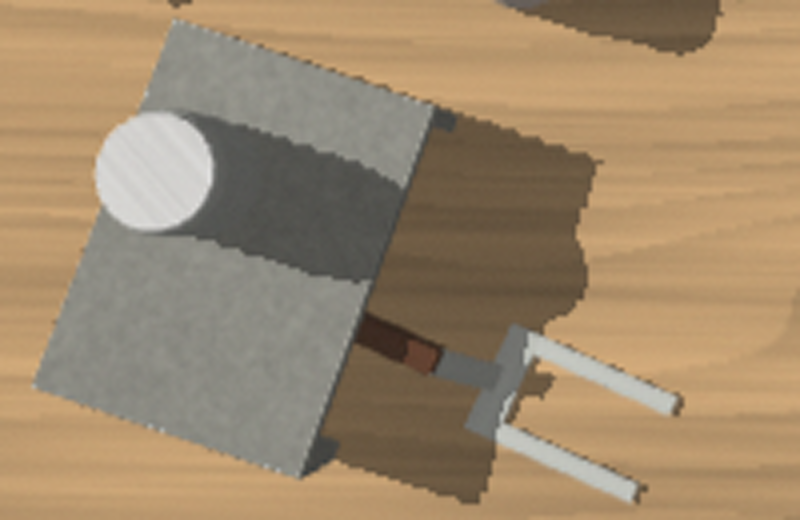

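View pics/b.png

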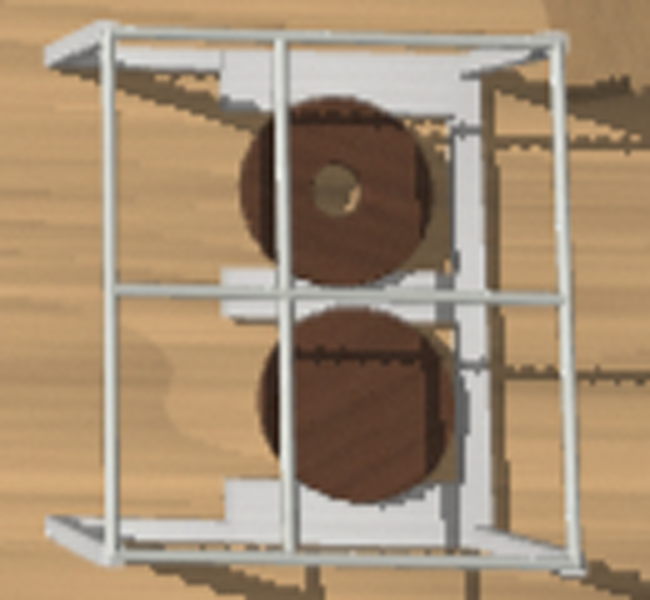

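```bash
cat >> h.py <<'E'
from scipy.optimize import least_squares
def fit(pts,uvs,K,T,x0):
    pts=np.array(pts,float)/1e3;uvs=np.array(uvs,float)
    def W(p): c,s=np.cos(p[2]),np.sin(p[2]);return pts@np.array([[c,s,0],[-s,c,0],[0,0,1]])+[p[0],p[1],0]
    f=lambda p:(np.array([proj(w,K,T) for w in W(p)])-uvs).ravel()
    r=least_squares(f,x0,loss="soft_l1",x_scale=[.01,.01,.05]);return r.x,f(r.x).reshape(-1,2).round(1).tolist()
E
python3 - <<'E'
from h import *
K,T=np.load("cal.npy",allow_pickle=True).item()["top"]
A=lambda u,v:((u+.5)/4+80-.5,(v+.5)/4+215-.5)
B=lambda u,v:((u+.5)/5+355-.5,(v+.5)/5+215-.5)
print("fork",*fit([(90,28,4),(90,-28,4),(-20,34,4),(-20,-34,4)],[A(680,405),A(640,494),A(513,324),A(466,428)],K,T,[.38,.28,-1.9]))
print("rack",*fit([(-138,115,108),(-138,-115,108),(66,115,108),(66,-115,108),(-55,90,12),(-55,12,12),(-55,-12,12),(-138,0,108),(66,0,108)],[B(107,32),B(110,555),B(560,42),B(570,562),B(222,106),B(222,268),B(222,320),B(110,290),B(564,298)],K,T,[.47,-.22,-1.57]))
print("riser",*fit([(0,110,76),(0,-110,76),(160,110,76),(160,-110,76)],[A(302,478),A(436,106),A(36,387),A(176,20)],K,T,[.43,.36,1.87]))
print("ring",plane(B(337,190),K,T,.022),"disc",plane(B(357,405),K,T,.022))
for n,uv in(("post",(260,197)),): print(n,plane(uv,K,T,.06))
E
```

```text
fork [ 0.36981666  0.2874247  -1.95506344] [[-0.8, 0.1], [-0.2, -0.3], [0.4, -0.1], [0.5, 0.3]]
rack [ 0.47216613 -0.22853968 -1.57342843] [[-0.3, -0.0], [-0.2, -0.1], [-1.2, 0.2], [0.4, 0.3], [0.4, 0.5], [0.8, -0.2], [1.0, -0.7], [-0.5, -0.2], [-0.2, 0.2]]
riser [0.4306399  0.36460922 1.27020539] [[0.3, 0.4], [0.5, -0.1], [-0.6, 0.2], [-0.2, -0.6]]
ring [ 0.52266923 -0.2255808   0.022     ] disc [ 0.4193447  -0.23283627  0.022     ]
post [0.64460929 0.17228291 0.06      ]
```

```bash
cat >> h.py <<'E'
def pose(x,y,z,yaw): return np.array([x,y,z]),R.from_euler("xyz",[np.pi,0,yaw])
def cur():
    s=sense();return np.array(s["tcp_pos"]),R.from_euler("xyz",s["eef_rot"])
def plan(wps,start=None):
    p0,r0=start or cur()
    for w in wps:
        p,r=pose(*w)
        print("P",r0.inv().apply(p-p0).round(4).tolist(),"R",(r0.inv()*r).as_rotvec().round(3).tolist(),"->",np.round(w,3).tolist()); p0,r0=p,r
def st():
    s=sense();print("t",s["time_s"],np.round(s["tcp_pos"],4).tolist(),np.round(s["eef_rot"],3).tolist(),"F",np.round(s["wrist_force"],1).tolist(),"w",round(s["grip_width"],3),"gf",s["gripper_force"],"q",np.round(s["q"],2).tolist())
E
python3 - <<'E'
from h import *
plan([(.28,-.36,.24,-.2),(.36,-.18,.24,-.75),(.42,0.02,.24,-1.25),(.41,.2,.22,-1.7),(.38,.31,.2,-1.955)])
E
```

```text
P [0.1573, -0.1219, -0.0087] R [-0.0, 0.0, 0.509] -> [0.28, -0.36, 0.24, -0.2]
P [0.0426, -0.1923, -0.0] R [0.0, -0.0, 0.55] -> [0.36, -0.18, 0.24, -0.75]
P [-0.0924, -0.1872, -0.0] R [-0.0, -0.0, 0.5] -> [0.42, 0.02, 0.24, -1.25]
P [-0.174, -0.0473, 0.02] R [0.0, -0.0, 0.45] -> [0.41, 0.2, 0.22, -1.7]
P [-0.1052, 0.0439, 0.02] R [0.0, -0.0, 0.255] -> [0.38, 0.31, 0.2, -1.955]
```

Request:
move_arm(delta_pos=[[0.157, -0.122, -0.009], [0.157, -0.122, -0.009], [0.157, -0.122, -0.009], [0.157, -0.122, -0.009], [0.157, -0.122, -0.009]], delta_rot=[[0, 0, 0.51], [0, 0, 0.51], [0, 0, 0.51], [0, 0, 0.51], [0, 0, 0.51]], gripper=[1, 1, 1, 1, 1])

```text
time_s: 1.95
tcp_pos: [0.2816, -0.3557, 0.2407]
eef_rot: [-3.14, -0.0, -0.196]
wrist_force: [-0.1, -1.7, 0.4]
grip_width: 0.999
gripper_force: 0.0
```

Request:
move_arm(delta_pos=[[0.043, -0.192, 0], [0.043, -0.192, 0], [0.043, -0.192, 0], [0.043, -0.192, 0], [0.043, -0.192, 0]], delta_rot=[[0, 0, 0.55], [0, 0, 0.55], [0, 0, 0.55], [0, 0, 0.55], [0, 0, 0.55]], gripper=[1, 1, 1, 1, 1])

```text
time_s: 2.45
tcp_pos: [0.3445, -0.1962, 0.2404]
eef_rot: [-3.121, 0.001, -0.717]
wrist_force: [-0.6, -0.9, -1.3]
grip_width: 0.999
gripper_force: 0.0
```

Request:
move_arm(delta_pos=[[-0.092, -0.187, 0], [-0.092, -0.187, 0], [-0.092, -0.187, 0], [-0.092, -0.187, 0], [-0.092, -0.187, 0]], delta_rot=[[0, 0, 0.5], [0, 0, 0.5], [0, 0, 0.5], [0, 0, 0.5], [0, 0, 0.5]], gripper=[1, 1, 1, 1, 1])

```text
time_s: 2.95
tcp_pos: [0.1856, -0.1724, 0.2432]
eef_rot: [-3.051, 0.012, -1.158]
wrist_force: [-1.1, -0.4, 0.3]
grip_width: 0.995
gripper_force: 0.0
```

Request:
move_arm(delta_pos=[[-0.174, -0.047, 0.02], [-0.174, -0.047, 0.02], [-0.174, -0.047, 0.02], [-0.174, -0.047, 0.02], [-0.174, -0.047, 0.02]], delta_rot=[[0, 0, 0.45], [0, 0, 0.45], [0, 0, 0.45], [0, 0, 0.45], [0, 0, 0.45]], gripper=[1, 1, 1, 1, 1])

```text
time_s: 3.45
tcp_pos: [0.1085, 0.0087, 0.2293]
eef_rot: [-3.028, 0.05, -1.607]
wrist_force: [1.2, -1.0, 0.1]
grip_width: 0.998
gripper_force: 0.0
```

Request:
move_arm(delta_pos=[[-0.105, 0.044, 0.02], [-0.105, 0.044, 0.02], [-0.105, 0.044, 0.02], [-0.105, 0.044, 0.02], [-0.105, 0.044, 0.02]], delta_rot=[[0, 0, 0.255], [0, 0, 0.255], [0, 0, 0.255], [0, 0, 0.255], [0, 0, 0.255]], gripper=[1, 1, 1, 1, 1])

```text
time_s: 3.95
tcp_pos: [0.1103, 0.0423, 0.217]
eef_rot: [-3.071, 0.116, -1.839]
wrist_force: [0.1, -0.4, -0.3]
grip_width: 0.999
gripper_force: 0.0
```

Run:
```python
from h import *
st();print(np.round(sense()["tau"],1))
```

```text
t 3.95 [0.1103, 0.0423, 0.217] [-3.071, 0.116, -1.839] F [0.1, -0.4, -0.3] w 0.999 gf 0.0 q [-1.84, -0.97, -1.04, 1.61, 0.07, 3.14]
[-0.6 19.6 26.8  0.9  0.2 -0. ]
```

Run:
```python
from h import *
plan([(.18,-.17,.24,-1.5),(.25,-.36,.24,-.8)])
```

```text
P [0.1824, -0.1263, -0.0357] R [-0.09, 0.103, -0.342] -> [0.18, -0.17, 0.24, -1.5]
P [0.1945, -0.0564, -0.0] R [-0.0, 0.0, -0.7] -> [0.25, -0.36, 0.24, -0.8]
```

Request:
move_arm(delta_pos=[[0.182, -0.126, -0.036], [0.182, -0.126, -0.036], [0.182, -0.126, -0.036], [0.182, -0.126, -0.036], [0.182, -0.126, -0.036]], delta_rot=[[-0.09, 0.1, -0.34], [-0.09, 0.1, -0.34], [-0.09, 0.1, -0.34], [-0.09, 0.1, -0.34], [-0.09, 0.1, -0.34]], gripper=[1, 1, 1, 1, 1])

```text
time_s: 4.45
tcp_pos: [0.0726, -0.0514, 0.2379]
eef_rot: [-3.111, -0.018, -1.496]
wrist_force: [1.5, 0.4, -1.0]
grip_width: 1.001
gripper_force: 0.0
```

Run:
```python
from h import *
st();plan([(.25,-.36,.24,-.8)])
```

```text
t 4.45 [0.0726, -0.0514, 0.2379] [-3.111, -0.018, -1.496] F [1.5, 0.4, -1.0] w 1.001 gf 0.0 q [-2.56, -0.97, -0.98, 1.58, 0.03, 2.08]
P [0.321, -0.1536, 0.0084] R [-0.023, -0.028, -0.695] -> [0.25, -0.36, 0.24, -0.8]
```

Run:
```python
from h import *
plan([(-.1,-.32,.26,-1.2)])
```

```text
P [0.2553, 0.1916, -0.0233] R [-0.028, -0.022, -0.295] -> [-0.1, -0.32, 0.26, -1.2]
```

Request:
move_arm(delta_pos=[[0.255, 0.19, -0.023], [0.255, 0.19, -0.023], [0.255, 0.19, -0.023], [0.255, 0.19, -0.023], [0.255, 0.19, -0.023]], delta_rot=[[-0.028, -0.022, -0.3], [-0.028, -0.022, -0.3], [-0.028, -0.022, -0.3], [-0.028, -0.022, -0.3], [-0.028, -0.022, -0.3]], gripper=[1, 1, 1, 1, 1])

```text
time_s: 4.95
tcp_pos: [-0.037, -0.2129, 0.2516]
eef_rot: [-3.139, -0.0, -1.198]
wrist_force: [0.1, 0.1, 0.6]
grip_width: 1.001
gripper_force: 0.0
```

Run:
```python
from h import *
st();plan([(-.1,-.32,.26,-.8),(.15,-.36,.26,-.4)])
```

```text
t 4.95 [-0.037, -0.2129, 0.2516] [-3.139, -0.0, -1.198] F [0.1, 0.1, 0.6] w 1.001 gf 0.0 q [-2.09, -0.37, -0.82, 1.13, 0.0, 2.25]
P [0.0769, 0.0976, -0.0086] R [-0.002, -0.001, -0.398] -> [-0.1, -0.32, 0.26, -0.8]
P [0.2029, -0.1515, -0.0] R [0.0, 0.0, -0.4] -> [0.15, -0.36, 0.26, -0.4]
```

Run:
```python
from h import *
plan([(.05,-.36,.26,-.8),(.24,-.28,.26,-.37),(.36,-.12,.25,.06),(.39,.07,.24,.49),(.395,.24,.22,.9),(.3925,.343,.2,1.187)])
```

```text
P [0.1687, -0.0275, -0.0083] R [-0.002, -0.001, -0.398] -> [0.05, -0.36, 0.26, -0.8]
P [0.075, -0.192, -0.0] R [0.0, 0.0, -0.43] -> [0.24, -0.28, 0.26, -0.37]
P [0.054, -0.1926, 0.01] R [0.0, 0.0, -0.43] -> [0.36, -0.12, 0.25, 0.06]
P [0.0413, -0.1879, 0.01] R [0.0, 0.0, -0.43] -> [0.39, 0.07, 0.24, 0.49]
P [0.0844, -0.1476, 0.02] R [0.0, 0.0, -0.41] -> [0.395, 0.24, 0.22, 0.9]
P [0.0791, -0.066, 0.02] R [0.0, 0.0, -0.287] -> [0.392, 0.343, 0.2, 1.187]
```

Request:
move_arm(delta_pos=[[0.169, -0.028, -0.008], [0.169, -0.028, -0.008], [0.169, -0.028, -0.008], [0.169, -0.028, -0.008], [0.169, -0.028, -0.008]], delta_rot=[[0, 0, -0.4], [0, 0, -0.4], [0, 0, -0.4], [0, 0, -0.4], [0, 0, -0.4]], gripper=[1, 1, 1, 1, 1])

```text
time_s: 5.45
tcp_pos: [0.0526, -0.3608, 0.2595]
eef_rot: [-3.138, -0.002, -0.797]
wrist_force: [0.7, 0.6, 0.8]
grip_width: 1.001
gripper_force: 0.0
```

Request:
move_arm(delta_pos=[[0.075, -0.192, 0], [0.075, -0.192, 0], [0.075, -0.192, 0], [0.075, -0.192, 0], [0.075, -0.192, 0]], delta_rot=[[0, 0, -0.43], [0, 0, -0.43], [0, 0, -0.43], [0, 0, -0.43], [0, 0, -0.43]], gripper=[1, 1, 1, 1, 1])

```text
time_s: 5.95
tcp_pos: [0.2445, -0.2753, 0.2606]
eef_rot: [-3.138, -0.004, -0.363]
wrist_force: [-0.4, 0.2, -0.1]
grip_width: 1.004
gripper_force: 0.0
```

Request:
move_arm(delta_pos=[[0.054, -0.193, 0.01], [0.054, -0.193, 0.01], [0.054, -0.193, 0.01], [0.054, -0.193, 0.01], [0.054, -0.193, 0.01]], delta_rot=[[0, 0, -0.43], [0, 0, -0.43], [0, 0, -0.43], [0, 0, -0.43], [0, 0, -0.43]], gripper=[1, 1, 1, 1, 1])

```text
time_s: 6.45
tcp_pos: [0.363, -0.1136, 0.2511]
eef_rot: [-3.138, -0.005, 0.068]
wrist_force: [-0.7, -0.0, 0.2]
grip_width: 0.995
gripper_force: 0.0
```

Run:
```python
from h import *
st();plan([(.39,.07,.24,.49),(.395,.22,.22,.9),(.3925,.343,.2,1.187)])
```

```text
t 6.45 [0.363, -0.1136, 0.2511] [-3.138, -0.005, 0.068] F [-0.7, -0.0, 0.2] w 0.995 gf 0.0 q [-0.5, -0.01, -0.55, 1.03, 0.01, 2.57]
P [0.0394, -0.1813, 0.0118] R [-0.002, -0.005, -0.422] -> [0.39, 0.07, 0.24, 0.49]
P [0.075, -0.13, 0.02] R [0.0, 0.0, -0.41] -> [0.395, 0.22, 0.22, 0.9]
P [0.0948, -0.0784, 0.02] R [0.0, 0.0, -0.287] -> [0.392, 0.343, 0.2, 1.187]
```

Request:
move_arm(delta_pos=[[0.039, -0.181, 0.012], [0.039, -0.181, 0.012], [0.039, -0.181, 0.012], [0.039, -0.181, 0.012], [0.039, -0.181, 0.012]], delta_rot=[[-0.002, -0.005, -0.42], [-0.002, -0.005, -0.42], [-0.002, -0.005, -0.42], [-0.002, -0.005, -0.42], [-0.002, -0.005, -0.42]], gripper=[1, 1, 1, 1, 1])

```text
time_s: 6.95
tcp_pos: [0.3895, 0.0669, 0.2395]
eef_rot: [-3.142, 0.001, 0.482]
wrist_force: [0.0, -0.7, 0.4]
grip_width: 1.002
gripper_force: 0.0
```

Request:
move_arm(delta_pos=[[0.075, -0.13, 0.02], [0.075, -0.13, 0.02], [0.075, -0.13, 0.02], [0.075, -0.13, 0.02], [0.075, -0.13, 0.02]], delta_rot=[[0, 0, -0.41], [0, 0, -0.41], [0, 0, -0.41], [0, 0, -0.41], [0, 0, -0.41]], gripper=[1, 1, 1, 1, 1])

```text
time_s: 7.45
tcp_pos: [0.3967, 0.2137, 0.2192]
eef_rot: [3.141, 0.003, 0.887]
wrist_force: [-0.5, -0.1, 0.1]
grip_width: 0.999
gripper_force: 0.0
```

Request:
move_arm(delta_pos=[[0.095, -0.078, 0.02], [0.095, -0.078, 0.02], [0.095, -0.078, 0.02], [0.095, -0.078, 0.02], [0.095, -0.078, 0.02]], delta_rot=[[0, 0, -0.287], [0, 0, -0.287], [0, 0, -0.287], [0, 0, -0.287], [0, 0, -0.287]], gripper=[1, 1, 1, 1, 1])

```text
time_s: 7.95
tcp_pos: [0.3971, 0.335, 0.1993]
eef_rot: [-3.141, 0.003, 1.171]
wrist_force: [-0.4, 0.5, -0.9]
grip_width: 1.0
gripper_force: 0.0
```

Run:
```python
from h import *
st();im,K,T=snap("wrist","w1.png");np.save("w1.npy",(K,T),allow_pickle=True) if 0 else np.savez("w1.npz",K=K,T=T)
im2=im.copy()
p=[.3698,.2874,-1.9551]
for q in [(90,28,4),(90,-28,4),(-20,34,4),(-20,-34,4),(0,22,4),(0,-22,4),(-45,8,52),(-45,-8,52),(-60,0,52),(-80,8,52),(-80,-8,52)]:
    c,s=np.cos(p[2]),np.sin(p[2]);x,y,z=np.array(q)/1e3
    uv=proj([p[0]+c*x-s*y,p[1]+s*x+c*y,z],K,T);print(q,uv.round(1));cv2.circle(im2,tuple(int(v) for v in uv.round()),2,(0,255,0),-1)
cv2.imwrite("pics/w1o.png",im2)
```

```text
t 7.95 [0.3971, 0.335, 0.1993] [-3.141, 0.003, 1.171] F [-0.4, 0.5, -0.9] w 1.0 gf 0.0 q [0.56, 0.3, -0.32, 0.96, -0.0, 2.53]
(90, 28, 4) [302.2 297.7]
(90, -28, 4) [256.9 298.3]
(-20, 34, 4) [307.7 212.9]
(-20, -34, 4) [247.9 213.7]
(0, 22, 4) [297.2 229.5]
(0, -22, 4) [259.1 230.1]
(-45, 8, 52) [284.7 203.5]
(-45, -8, 52) [268.1 203.7]
(-60, 0, 52) [276.1 188.4]
(-80, 8, 52) [284.2 167.4]
(-80, -8, 52) [267.1 167.6]
```

View pics/w1o.png

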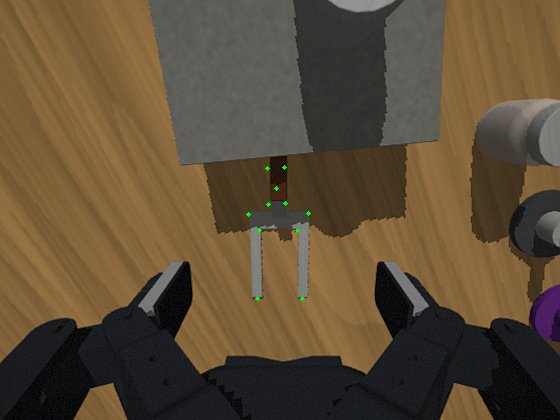

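Run:
```python
from h import *
plan([(.3928,.3428,.10,1.187),(.3928,.3428,.021,1.187)])
```

```text
P [0.0059, -0.0071, 0.0995] R [-0.0, 0.002, -0.017] -> [0.393, 0.343, 0.1, 1.187]
P [0.0, -0.0, 0.079] R [0.0, 0.0, 0.0] -> [0.393, 0.343, 0.021, 1.187]
```

Request:
move_arm(delta_pos=[[0.006, -0.007, 0.05], [0.006, -0.007, 0.1], [0.006, -0.007, 0.13], [0.006, -0.007, 0.16], [0.006, -0.007, 0.178]], delta_rot=[[0, 0.002, -0.017], [0, 0.002, -0.017], [0, 0.002, -0.017], [0, 0.002, -0.017], [0, 0.002, -0.017]], gripper=[0.8, 0.7, 0.6, 0.6, 0.6])

```text
time_s: 8.5
tcp_pos: [0.392, 0.3422, 0.0198]
eef_rot: [-3.14, 0.002, 1.187]
wrist_force: [-0.2, -0.5, -0.4]
grip_width: 0.601
gripper_force: 0.0
```

Request:
move_arm(delta_pos=[[0, 0, 0], [0, 0, 0], [0, 0, 0], [0, 0, 0], [0, 0, 0]], delta_rot=[[0, 0, 0], [0, 0, 0], [0, 0, 0], [0, 0, 0], [0, 0, 0]], gripper=[0.4, 0.3, 0.2, 0.1, 0.05], grip_force=60)

```text
time_s: 9.0
tcp_pos: [0.394, 0.3451, 0.0231]
eef_rot: [3.139, -0.002, 1.19]
wrist_force: [1.2, -2.7, 6.5]
grip_width: 0.177
gripper_force: 59.0
```

Run:
```python
from h import *
st()
```

```text
t 9.0 [0.394, 0.3451, 0.0231] [3.139, -0.002, 1.19] F [1.2, -2.7, 6.5] w 0.177 gf 59.0014735156592 q [0.58, 0.51, -0.52, 0.54, -0.0, 2.53]
```

Run:
```python
from h import *
s=pose(.3928,.3428,.0213,1.187)
d=np.array([-.375,-.927])
a=np.array([.3928,.3428])+.15*d
plan([(*a,.0265,1.187),(.40,.17,.0285,1.38),(.47,.12,.0285,1.569),(.47,.12,.0215,1.569)],s)
```

```text
P [-0.15, -0.0001, -0.0052] R [0.0, 0.0, 0.0] -> [0.337, 0.204, 0.026, 1.187]
P [-0.0075, 0.0715, -0.002] R [-0.0, 0.0, -0.193] -> [0.4, 0.17, 0.028, 1.38]
P [-0.0358, 0.0782, 0.0] R [0.0, 0.0, -0.189] -> [0.47, 0.12, 0.028, 1.569]
P [0.0, -0.0, 0.007] R [0.0, 0.0, 0.0] -> [0.47, 0.12, 0.022, 1.569]
```

Request:
move_arm(delta_pos=[[0, 0, -0.003], [-0.01, 0, -0.005], [-0.04, 0, -0.005], [-0.075, 0, -0.005], [-0.11, 0, -0.005]], delta_rot=[[0, 0, 0], [0, 0, 0], [0, 0, 0], [0, 0, 0], [0, 0, 0]], gripper=[0.05, 0.05, 0.05, 0.05, 0.05], grip_force=70)

```text
time_s: 9.5
tcp_pos: [0.3501, 0.2416, 0.0262]
eef_rot: [-3.141, -0.0, 1.191]
wrist_force: [0.0, -0.0, -0.9]
grip_width: 0.175
gripper_force: 68.2
```

Request:
move_arm(delta_pos=[[-0.02, 0, 0], [-0.04, 0, 0], [-0.04, 0, 0], [-0.04, 0, 0], [-0.04, 0, 0]], delta_rot=[[0, 0, 0], [0, 0, 0], [0, 0, 0], [0, 0, 0], [0, 0, 0]], gripper=[0.05, 0.05, 0.05, 0.05, 0.05])

```text
time_s: 10.0
tcp_pos: [0.3375, 0.2065, 0.0265]
eef_rot: [3.141, -0.002, 1.191]
wrist_force: [0.1, 0.0, -1.8]
grip_width: 0.176
gripper_force: 68.3
```

Run:
```python
from h import *
st()
plan([(.40,.17,.0285,1.38),(.47,.12,.0285,1.569)])
```

```text
t 10.0 [0.3375, 0.2065, 0.0265] [3.141, -0.002, 1.191] F [0.1, 0.0, -1.8] w 0.176 gf 68.25697009189753 q [0.36, 0.34, -0.84, 0.4, 0.0, 2.31]
P [-0.0107, 0.0716, -0.002] R [0.0, -0.002, -0.189] -> [0.4, 0.17, 0.028, 1.38]
P [-0.0358, 0.0782, 0.0] R [0.0, 0.0, -0.189] -> [0.47, 0.12, 0.028, 1.569]
```

Request:
move_arm(delta_pos=[[-0.003, 0.02, -0.002], [-0.006, 0.04, -0.002], [-0.009, 0.06, -0.002], [-0.011, 0.072, -0.002], [-0.011, 0.072, -0.002]], delta_rot=[[0, 0, -0.05], [0, 0, -0.1], [0, 0, -0.15], [0, 0, -0.19], [0, 0, -0.19]], gripper=[0.05, 0.05, 0.05, 0.05, 0.05])

```text
time_s: 10.5
tcp_pos: [0.4019, 0.1692, 0.0284]
eef_rot: [3.14, -0.002, 1.379]
wrist_force: [0.6, -0.0, -1.7]
grip_width: 0.177
gripper_force: 68.4
```

Request:
move_arm(delta_pos=[[-0.01, 0.025, 0], [-0.02, 0.05, 0], [-0.03, 0.07, 0], [-0.036, 0.078, 0], [-0.036, 0.078, 0]], delta_rot=[[0, 0, -0.05], [0, 0, -0.1], [0, 0, -0.15], [0, 0, -0.19], [0, 0, -0.19]], gripper=[0.05, 0.05, 0.05, 0.05, 0.05])

```text
time_s: 11.0
tcp_pos: [0.47, 0.1188, 0.028]
eef_rot: [3.141, -0.001, 1.569]
wrist_force: [0.5, -0.0, -1.6]
grip_width: 0.174
gripper_force: 68.6
```

Request:
move_arm(delta_pos=[[0, 0, 0.002], [0, 0, 0.004], [0, 0, 0.0055], [0, 0, 0.0065], [0, 0, 0.0065]], delta_rot=[[0, 0, 0], [0, 0, 0], [0, 0, 0], [0, 0, 0], [0, 0, 0]], gripper=[0.05, 0.05, 0.05, 0.05, 0.05])

```text
time_s: 11.5
tcp_pos: [0.468, 0.1194, 0.023]
eef_rot: [-3.141, -0.001, 1.571]
wrist_force: [-5.8, -0.8, 18.3]
grip_width: 0.176
gripper_force: 71.5
```

Run:
```python
from h import *
st()
```

```text
t 11.5 [0.468, 0.1194, 0.023] [-3.141, -0.001, 1.571] F [-5.8, -0.8, 18.3] w 0.176 gf 71.45720480666341 q [0.1, 0.46, -0.62, 0.49, 0.0, 1.67]
```

Request:
move_arm(delta_pos=[[0, 0, -0.0015], [0, 0, -0.0015], [0, 0, -0.0015], [0, 0, -0.0015], [0, 0, -0.0015]], delta_rot=[[0, 0, 0], [0, 0, 0], [0, 0, 0], [0, 0, 0], [0, 0, 0]], gripper=[0.1, 0.3, 0.5, 0.6, 0.6])

```text
time_s: 12.0
tcp_pos: [0.4691, 0.1187, 0.023]
eef_rot: [-3.141, -0.001, 1.57]
wrist_force: [0.4, -0.2, 0.2]
grip_width: 0.601
gripper_force: 0.0
```

Request:
move_arm(delta_pos=[[0, 0, -0.03], [0, 0, -0.075], [0.04, 0, -0.1], [0.09, 0, -0.1], [0.094, 0, -0.1]], delta_rot=[[0, 0, 0], [0, 0, 0], [0, 0, 0], [0, 0, 0], [0, 0, 0]], gripper=[0.6, 0.6, 0.6, 0.6, 0.6])

```text
time_s: 12.5
tcp_pos: [0.4702, 0.2171, 0.1245]
eef_rot: [3.138, -0.004, 1.575]
wrist_force: [-0.6, -0.5, -0.1]
grip_width: 0.601
gripper_force: 0.0
```

Run:
```python
from h import *
st()
iw,K,T=snap("wrist","w2.png");np.savez("w2.npz",K=K,T=T)
it,Kt,Tt=snap("top","t2.png")
def ov(im,K,T,p,o,cl):
    for q in [(90,28,4),(90,-28,4),(-20,34,4),(-20,-34,4),(0,22,4),(0,-22,4),(-45,8,52),(-45,-8,52),(-190,8,52),(-190,-8,52)]:
        c,s=np.cos(p[2]),np.sin(p[2]);x,y,z=np.array(q)/1e3
        uv=proj([p[0]+c*x-s*y,p[1]+s*x+c*y,z],K,T);cv2.circle(im,tuple(int(v) for v in (uv.round())),1,cl,-1)
p=[.468,.0594,-1.571]
ov(iw,K,T,p,0,(0,255,0));ov(it,Kt,Tt,p,0,(0,255,0))
a=cv2.resize(it[180:300,180:355],None,fx=3.2,fy=3.2,interpolation=cv2.INTER_NEAREST)[:380]
c=np.zeros((600,800,3),np.uint8)
b=cv2.resize(iw[:,130:430],(0,0),fx=1,fy=1)
c[:a.shape[0],:a.shape[1]][:, :500]=a[:,:500];c[180:600,500:800]=b
cv2.imwrite("pics/c2.png",c)
```

```text
t 12.5 [0.4702, 0.2171, 0.1245] [3.138, -0.004, 1.575] F [-0.6, -0.5, -0.1] w 0.601 gf 0.0 q [0.29, 0.36, -0.44, 0.77, 0.0, 1.85]
```

View pics/c2.png

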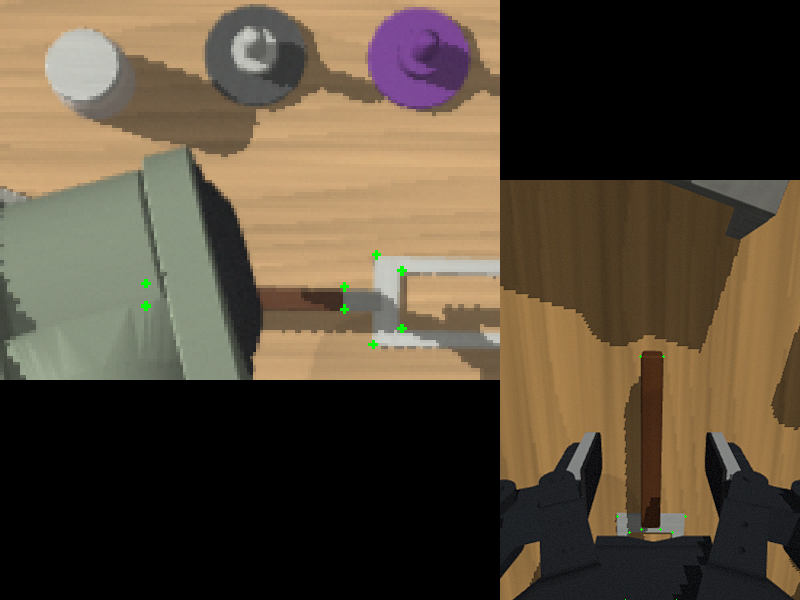

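Run:
```python
from h import *
st();plan([(.469,.2145,.0225,1.5695)])
```

```text
t 12.6 [0.4688, 0.2136, 0.123] [-3.141, -0.0, 1.573] F [0.4, -0.3, -0.4] w 0.602 gf 0.0 q [0.28, 0.37, -0.44, 0.77, 0.0, 1.85]
P [0.0009, 0.0002, 0.1005] R [-0.0, -0.0, 0.003] -> [0.469, 0.214, 0.022, 1.57]
```

Request:
move_arm(delta_pos=[[0.001, 0, 0.04], [0.001, 0, 0.07], [0.001, 0, 0.09], [0.001, 0, 0.1], [0.001, 0, 0.1]], delta_rot=[[0, 0, 0.003], [0, 0, 0.003], [0, 0, 0.003], [0, 0, 0.003], [0, 0, 0.003]], gripper=[0.6, 0.6, 0.6, 0.6, 0.6])

```text
time_s: 13.1
tcp_pos: [0.4679, 0.2122, 0.0217]
eef_rot: [-3.138, 0.001, 1.566]
wrist_force: [0.6, -0.0, 0.0]
grip_width: 0.602
gripper_force: 0.0
```

Request:
move_arm(delta_pos=[[0, 0, 0], [0, 0, 0], [0, 0, 0], [0, 0, 0], [0, 0, 0]], delta_rot=[[0, 0, 0], [0, 0, 0], [0, 0, 0], [0, 0, 0], [0, 0, 0]], gripper=[0.4, 0.3, 0.2, 0.1, 0.05], grip_force=110)

```text
time_s: 13.6
tcp_pos: [0.4699, 0.2139, 0.0245]
eef_rot: [3.14, -0.001, 1.567]
wrist_force: [-1.2, -0.2, 5.4]
grip_width: 0.167
gripper_force: 107.3
```

Request:
move_arm(delta_pos=[[0, 0, 0], [0, 0, -0.01], [0, 0, -0.025], [0, 0, -0.03], [0, 0, -0.03]], delta_rot=[[0, 0, 0], [0, 0, 0], [0, 0, 0], [0, 0, 0], [0, 0, 0]], gripper=[0.05, 0.05, 0.05, 0.05, 0.05])

```text
time_s: 14.1
tcp_pos: [0.4701, 0.214, 0.0544]
eef_rot: [3.14, -0.002, 1.567]
wrist_force: [0.3, 0.6, -1.4]
grip_width: 0.169
gripper_force: 107.4
```

Run:
```python
from h import *
st();im,K,T=snap("side","s3.png");im2,K2,T2=snap("top","t3.png");np.savez("s3.npz",K=K,T=T,K2=K2,T2=T2)
p=[.469,.0615,-1.571]
for q in [(90,28,4),(90,-28,4),(0,22,4),(0,-22,4),(-20,34,4),(-20,-34,4)]:
    c,s=np.cos(p[2]),np.sin(p[2]);x,y,z=np.array(q)/1e3
    w=[p[0]+c*x-s*y,p[1]+s*x+c*y,z+.029]
    print(q,proj(w,K,T).round(1),proj(w,K2,T2).round(1))
    for i,k,t in((im,K,T),(im2,K2,T2)):
        cv2.circle(i,tuple(int(v) for v in proj(w,k,t).round()),0,(0,255,0),-1)
a=cv2.resize(im[150:290,260:460],(800,560),interpolation=cv2.INTER_NEAREST)[:300]
b=cv2.resize(im2[215:320,255:455],(800,420),interpolation=cv2.INTER_NEAREST)[100:400]
cv2.imwrite("pics/c3.png",np.vstack([a,b]))
```

```text
t 14.1 [0.4701, 0.214, 0.0544] [3.14, -0.002, 1.567] F [0.3, 0.6, -1.4] w 0.169 gf 107.43688702583313 q [0.28, 0.46, -0.51, 0.6, 0.0, 1.86]
(90, 28, 4) [328.2 200.1] [342.4 261.5]
(90, -28, 4) [344.3 209.3] [342.4 285.1]
(0, 22, 4) [312.  220.2] [304.9 263.2]
(0, -22, 4) [324.7 228. ] [304.7 281.8]
(-20, 34, 4) [304.4 222.6] [296.6 258. ]
(-20, -34, 4) [324.2 234.7] [296.2 286.7]
```

View pics/c3.png

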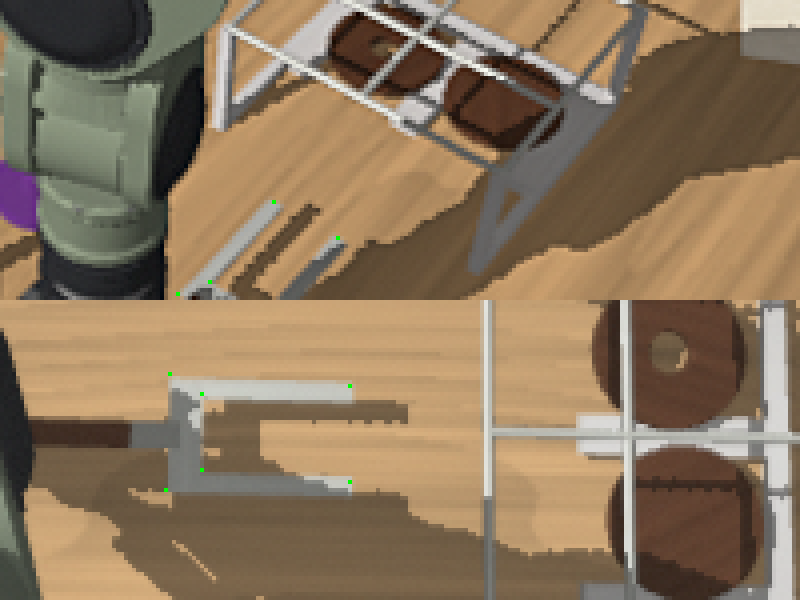

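Run:
```python
from h import *
f=np.load("s3.npz");K,T=f["K2"],f["T2"]
C=lambda u,v:(u/4+255-.5,(v-300)/4+240-.5)
for dz in(.027,.030):
  h=dz*1e3+4
  print(fit([(90,34,h),(90,22,h),(90,-34,h),(-20,34,h),(-20,-34,h),(0,22,h),(0,-22,h)],[C(352,381),C(352,402),C(352,495),C(168,378),C(167,493),C(204,400),C(204,473)],K,T,[.469,.06,-1.57]))
# rail-derived bay lateral centre & ring from this crop
print("ring bore",plane(C(670,353),K,T,.022),"midrail y=12 edge",plane(C(580,415),K,T,.012),"y=-12",plane(C(580,457),K,T,.012))
im=cv2.imread("pics/t3.png")
print(proj([.523,-.2285,.022],K,T))
```

```text
(array([ 0.46658799,  0.0606786 , -1.5660322 ]), [[-0.0, 0.1], [0.0, -0.2], [0.1, 0.2], [0.3, 0.1], [0.3, 0.0], [-0.4, -0.2], [-0.5, 0.1]])
(array([ 0.46659905,  0.06104449, -1.56604527]), [[0.1, 0.0], [0.1, -0.2], [0.2, 0.2], [0.3, 0.1], [0.3, 0.1], [-0.4, -0.3], [-0.5, 0.1]])
ring bore [ 0.52230355 -0.2255721   0.022     ] midrail y=12 edge [ 0.48372135 -0.1727255   0.012     ] y=-12 [ 0.45822514 -0.1722915   0.012     ]
[423.18364081 252.48863128]
```

Run:
```python
from h import *
st();plan([(.527,.19,.028,1.560),(.527,.08,.028,1.560),(.527,-.0276,.028,1.560)])
```

```text
t 14.2 [0.4692, 0.2137, 0.0532] [-3.142, -0.001, 1.567] F [-0.2, -0.4, -1.3] w 0.162 gf 107.4379026889801 q [0.28, 0.46, -0.51, 0.6, 0.0, 1.86]
P [-0.0235, 0.0579, 0.0252] R [-0.0, -0.001, 0.007] -> [0.527, 0.19, 0.028, 1.56]
P [-0.11, 0.0012, 0.0] R [0.0, 0.0, 0.0] -> [0.527, 0.08, 0.028, 1.56]
P [-0.1076, 0.0012, 0.0] R [0.0, 0.0, 0.0] -> [0.527, -0.028, 0.028, 1.56]
```

Request:
move_arm(delta_pos=[[-0.005, 0.02, 0], [-0.01, 0.04, 0], [-0.016, 0.0572, 0.01], [-0.022, 0.0572, 0.02], [-0.024, 0.0572, 0.026]], delta_rot=[[0, 0, 0.004], [0, 0, 0.007], [0, 0, 0.007], [0, 0, 0.007], [0, 0, 0.007]], gripper=[0.05, 0.05, 0.05, 0.05, 0.05])

```text
time_s: 14.7
tcp_pos: [0.5247, 0.1886, 0.0254]
eef_rot: [-3.138, -0.0, 1.559]
wrist_force: [-1.0, -0.3, -2.1]
grip_width: 0.165
gripper_force: 107.5
```

Request:
move_arm(delta_pos=[[-0.02, 0, 0], [-0.045, 0.001, 0], [-0.07, 0.001, 0], [-0.09, 0.001, 0], [-0.09, 0.001, 0]], delta_rot=[[0, 0, 0], [0, 0, 0], [0, 0, 0], [0, 0, 0], [0, 0, 0]], gripper=[0.05, 0.05, 0.05, 0.05, 0.05])

```text
time_s: 15.2
tcp_pos: [0.5244, 0.0977, 0.0264]
eef_rot: [-3.139, -0.0, 1.557]
wrist_force: [0.1, -0.1, -1.9]
grip_width: 0.164
gripper_force: 107.6
```

Run:
```python
from h import *
z=[]
st();im,K,T=snap("side","s4.png");im2,K2,T2=snap("top","t4.png");np.savez("s4.npz",K=K,T=T,K2=K2,T2=T2);st()
a=cv2.resize(im[120:260,270:470],(800,560),interpolation=cv2.INTER_NEAREST)[:300]
b=cv2.resize(im2[215:320,315:475],(800,525),interpolation=cv2.INTER_NEAREST)[:300]
cv2.imwrite("pics/c4.png",np.vstack([a,b]))
```

```text
t 15.2 [0.5244, 0.0977, 0.0264] [-3.139, -0.0, 1.557] F [0.1, -0.1, -1.9] w 0.164 gf 107.60596990585327 q [0.05, 0.53, -0.48, 0.57, 0.0, 1.63]
t 15.3 [0.5251, 0.0997, 0.0267] [-3.14, -0.001, 1.56] F [0.5, -0.1, -1.7] w 0.166 gf 107.60588049888611 q [0.05, 0.53, -0.48, 0.57, 0.0, 1.63]
```

View pics/c4.png

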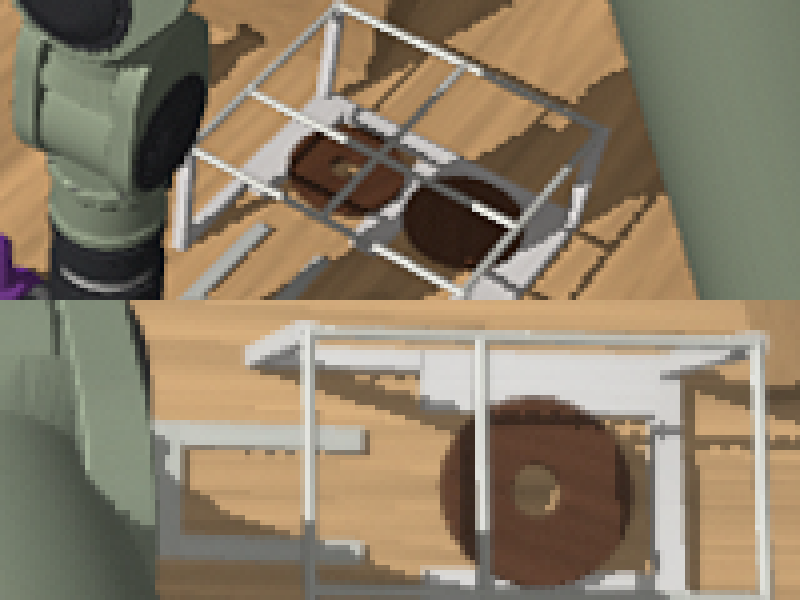

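Run:
```python
from h import *
f=np.load("s4.npz");K,T=f["K2"],f["T2"]
C=lambda u,v:(u/5+315-.5,(v-300)/5+215-.5)
for n,p,z in(("tipL out",(366,427),.0075),("tipL in",(366,449),.0075),("tipR in",(362,541),.0075),("tipR out",(362,560),.0075),("rootL",(182,425),.0075),("rail y90",(425,410),.012),("rail y12",(428,570),.012),("bore",(537,490),.022)):
    print(n,plane(C(*p),K,T,z)[:2].round(4))
im=cv2.imread("pics/t4.png")
for col in(381,384,386): print(col,[int(v) for v in im[236:272,col].mean(1)])
print([int(v) for v in im[232:276,402].mean(1)])
```

```text
tipL out [ 0.5531 -0.1458]
tipL in [ 0.5422 -0.1457]
tipR in [ 0.4967 -0.1431]
tipR out [ 0.4874 -0.143 ]
rootL [ 0.5522 -0.0541]
rail y90 [ 0.5618 -0.1741]
rail y12 [ 0.4831 -0.1742]
bore [ 0.5229 -0.2253]
381 [170, 172, 167, 161, 188, 193, 192, 190, 189, 120, 152, 154, 155, 156, 157, 155, 152, 153, 148, 151, 157, 159, 164, 161, 157, 154, 159, 186, 133, 113, 110, 108, 94, 85, 88, 91]
384 [168, 172, 167, 161, 179, 188, 192, 192, 190, 119, 150, 161, 158, 156, 157, 154, 151, 151, 154, 158, 157, 160, 161, 158, 158, 154, 158, 185, 132, 112, 111, 108, 93, 86, 87, 90]
386 [159, 171, 167, 160, 180, 189, 191, 191, 189, 118, 150, 162, 159, 156, 156, 155, 152, 152, 156, 157, 158, 160, 161, 161, 157, 153, 151, 185, 192, 186, 128, 107, 96, 91, 87, 86]
[217, 215, 216, 152, 123, 104, 98, 98, 97, 144, 157, 161, 159, 158, 161, 162, 166, 165, 151, 134, 126, 142, 150, 158, 162, 156, 156, 156, 152, 155, 159, 159, 153, 148, 148, 155, 182, 213, 150, 126, 109, 110, 109, 124]
```

Request:
move_arm(delta_pos=[[0, 0.002, 0], [-0.02, 0.002, 0], [-0.04, 0.002, 0], [-0.06, 0.002, 0], [-0.08, 0.002, 0]], delta_rot=[[0, 0, 0], [0, 0, 0], [0, 0, 0], [0, 0, 0], [0, 0, 0]], gripper=[0.05, 0.05, 0.05, 0.05, 0.05])

```text
time_s: 15.8
tcp_pos: [0.5275, 0.0199, 0.027]
eef_rot: [-3.141, -0.001, 1.562]
wrist_force: [0.5, -1.0, -1.4]
grip_width: 0.169
gripper_force: 107.6
```

Request:
move_arm(delta_pos=[[-0.02, 0, 0], [-0.035, 0.0005, 0], [-0.046, 0.0005, 0], [-0.046, 0.0005, 0], [-0.046, 0.0005, 0]], delta_rot=[[0, 0, 0], [0, 0, 0], [0, 0, 0], [0, 0, 0], [0, 0, 0]], gripper=[0.05, 0.05, 0.05, 0.05, 0.05])

```text
time_s: 16.3
tcp_pos: [0.5275, -0.026, 0.0269]
eef_rot: [-3.141, -0.001, 1.56]
wrist_force: [-0.0, 0.2, -1.7]
grip_width: 0.17
gripper_force: 107.5
```

Run:
```python
from h import *
st();im2,K2,T2=snap("top","t5.png");st()
C=lambda u,v:(u/5+315-.5,(v-300)/5+215-.5)
# same ring? compare ring bore patch location with earlier pic, by template matching
a=cv2.imread("pics/t4.png");t=a[230:275,400:446]
r=cv2.matchTemplate(im2,t,cv2.TM_CCOEFF_NORMED);print(cv2.minMaxLoc(r))
print([int(v) for v in im2[232:276,402].mean(1)])
```

```text
t 16.3 [0.5275, -0.026, 0.0269] [-3.141, -0.001, 1.56] F [-0.0, 0.2, -1.7] w 0.17 gf 107.54872441291809 q [-0.19, 0.52, -0.5, 0.56, 0.0, 1.39]
t 16.35 [0.5275, -0.0258, 0.027] [-3.141, -0.001, 1.561] F [-0.1, -0.6, -2.1] w 0.17 gf 107.54858493804932 q [-0.19, 0.52, -0.5, 0.56, 0.0, 1.39]
(-0.6517053246498108, 0.5958337187767029, (58, 4), (465, 90))
[124, 125, 125, 125, 115, 112, 114, 113, 115, 114, 115, 116, 115, 118, 118, 116, 116, 118, 117, 117, 120, 120, 120, 119, 121, 121, 121, 122, 123, 122, 123, 124, 125, 124, 123, 124, 126, 124, 125, 126, 127, 126, 126, 126]
```

Request:
move_arm(delta_pos=[[0, 0, -0.002], [0, 0, -0.004], [0, 0, -0.007], [0, 0, -0.01], [0, 0, -0.014]], delta_rot=[[0, 0, 0], [0, 0, 0], [0, 0, 0], [0, 0, 0], [0, 0, 0]], gripper=[0.05, 0.05, 0.05, 0.05, 0.05])

```text
time_s: 16.85
tcp_pos: [0.5275, -0.0264, 0.0413]
eef_rot: [-3.141, -0.001, 1.56]
wrist_force: [-0.0, -0.3, -2.7]
grip_width: 0.165
gripper_force: 107.5
```

Run:
```python
from h import *
im,K,T=snap("side","s5.png");st();np.savez("s5.npz",K=K,T=T)
print([ (np.round(b["location"],1).tolist(),round(b["conf"],2)) for b in boxes_of("side","ring")])
print(proj([.523,-.2256,.022],K,T),proj([.523,-.2256,.031],K,T))
cv2.imwrite("pics/c5.png",cv2.resize(im[110:260,270:470],(800,600),interpolation=cv2.INTER_NEAREST))
```

```text
t 16.9 [0.5279, -0.0265, 0.0419] [3.141, -0.001, 1.56] F [-0.5, -0.2, -2.6] w 0.168 gf 107.51587629318237 q [-0.19, 0.49, -0.49, 0.59, 0.0, 1.39]
[([350.7, 164.2], 0.79)]
[356.27385236 161.18864707] [356.63494995 159.19199428]
```

View pics/c5.png

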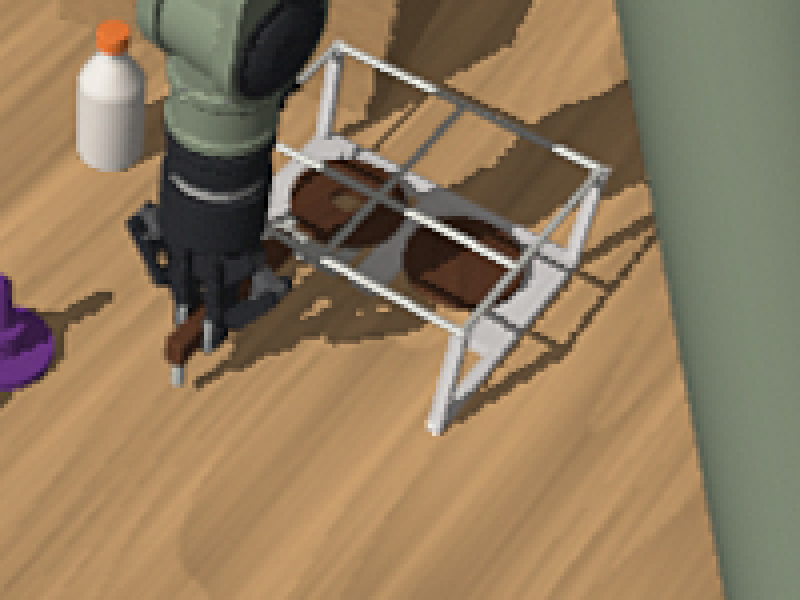

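Request:
move_arm(delta_pos=[[0.008, 0, 0], [0.02, 0, 0], [0.035, 0, 0], [0.05, 0, 0], [0.065, 0, 0]], delta_rot=[[0, 0, 0], [0, 0, 0], [0, 0, 0], [0, 0, 0], [0, 0, 0]], gripper=[0.05, 0.05, 0.05, 0.05, 0.05])

```text
time_s: 17.45
tcp_pos: [0.528, 0.0402, 0.041]
eef_rot: [-3.141, -0.001, 1.561]
wrist_force: [0.2, -1.2, -1.9]
grip_width: 0.164
gripper_force: 107.5
```

Request:
move_arm(delta_pos=[[0.016, 0, 0], [0.034, 0, 0], [0.052, -0.001, 0], [0.07, -0.001, 0], [0.088, -0.001, 0]], delta_rot=[[0, 0, 0], [0, 0, 0], [0, 0, 0], [0, 0, 0], [0, 0, 0]], gripper=[0.05, 0.05, 0.05, 0.05, 0.05])

```text
time_s: 17.95
tcp_pos: [0.5279, 0.1284, 0.0411]
eef_rot: [-3.141, -0.001, 1.561]
wrist_force: [-0.2, -0.1, -2.4]
grip_width: 0.167
gripper_force: 107.5
```

Request:
move_arm(delta_pos=[[0.018, 0, 0], [0.036, 0, 0], [0.054, -0.001, 0], [0.07, -0.001, 0], [0.08, -0.001, 0]], delta_rot=[[0, 0, 0], [0, 0, 0], [0, 0, 0], [0, 0, 0], [0, 0, 0]], gripper=[0.05, 0.05, 0.05, 0.05, 0.05])

```text
time_s: 18.45
tcp_pos: [0.5277, 0.2085, 0.0412]
eef_rot: [-3.142, -0.001, 1.562]
wrist_force: [0.1, -0.7, -1.8]
grip_width: 0.164
gripper_force: 107.5
```

Run:
```python
from h import *
st();im,K,T=snap("top","t6.png");st();np.savez("t6.npz",K=K,T=T)
print("ring",[(np.round(b["location"],1).tolist(),round(b["conf"],2)) for b in boxes_of("top","ring")])
# post foot segmentation in top0
D=np.load("cal.npy",allow_pickle=True).item()["top"]
a=cv2.imread("pics/top0.png");h=cv2.cvtColor(a,cv2.COLOR_BGR2HSV)
m=((h[...,1]<75)).astype(np.uint8);m[:170]=0;m[225:]=0;m[:,:228]=0;m[:,290:]=0
n,l,s,c=cv2.connectedComponentsWithStats(m);i=1+np.argmax(s[1:,4]);print(s[i])
cn,_=cv2.findContours((l==i).astype(np.uint8),0,2);hu=cv2.convexHull(cn[0])
e=cv2.fitEllipse(hu);print("ell",e,"foot",plane(e[0],*D,.010).round(4))
# dark wood segmentation now
h=cv2.cvtColor(im,cv2.COLOR_BGR2HSV);px=proj([.52,.015,.03],K,T);print(px)
sub=im[int(px[1])-40:int(px[1])+40,int(px[0])-40:int(px[0])+60];cv2.imwrite("pics/sub6.png",sub)
```

```text
t 18.45 [0.5277, 0.2085, 0.0412] [-3.142, -0.001, 1.562] F [0.1, -0.7, -1.8] w 0.164 gf 107.50389218330383 q [0.25, 0.55, -0.38, 0.64, 0.0, 1.83]
t 18.5 [0.5279, 0.2094, 0.0412] [3.141, -0.002, 1.563] F [0.7, 1.7, -2.4] w 0.166 gf 107.49868512153625 q [0.25, 0.55, -0.38, 0.64, 0.0, 1.83]
ring [([320.1, 250.8], 0.94)]
[244 181  32  32 805]
ell ((259.2116394042969, 196.78720092773438), (31.57929039001465, 31.929611206054688), 50.03562545776367) foot [0.6538 0.1755 0.01  ]
[324.18237936 251.53928435]
```

```bash
cat >> h.py <<'E'
def ringfit(im,uv,rad=40):
    u,v=map(int,uv);y0,x0=max(v-rad,0),max(u-rad,0);s=im[y0:v+rad,x0:u+rad]
    m=((s[...,2]<125)&(s[...,2].astype(int)-s[...,0]>18)&(s.max(2)<125)).astype(np.uint8)
    n,l,st_,c=cv2.connectedComponentsWithStats(m)
    i=1+np.argmax(st_[1:,4]);cn,_=cv2.findContours((l==i).astype(np.uint8),0,2);cn=max(cn,key=len)
    e=cv2.fitEllipse(cv2.convexHull(cn));return (e[0][0]+x0,e[0][1]+y0),e[1],st_[i],m
E
python3 - <<'E'
from h import *
f=np.load("t6.npz");K,T=f["K"],f["T"];im=cv2.imread("pics/t6.png")
c,ax,s,m=ringfit(im,(320,251));print(c,ax,s,plane(c,K,T,.0295))
for r in m[14:66:2]: print("".join(".#"[v] for v in r))
r=cv2.imread("pics/top0.png");c,ax,s,m=ringfit(r,(422,254),22);print(c,ax,s,plane(c,K,T,.019))
E
```

```text
(320.75879287719727, 264.80891036987305) (67.2513198852539, 89.15082550048828) [   0   21   80   59 3450] [0.48802613 0.02300769 0.0295    ]
................................................................................
................................................................................
................................................................................
................................................................................
........................................###############.........................
....................................######################......................
..................................############################..................
.................................##############################.###.............
..............................########################################..........
...................#.........############################################.......
##########.########.........##############################################......
##########..................########################################
[... 591 characters left out ...]
.....###..............#############################..#############...
######..........###########################################################.....
##########################################################################......
###########################################################################.....
..##############################################################################
.################......#........################################################
.##############...##############################################################
(424.07268142700195, 253.37314224243164) (36.88142395019531, 53.49712371826172) [  13    2   31   38 1023] [ 0.52102887 -0.23174112  0.019     ]
```

Run:
```python
from h import *
im=cv2.imread("pics/t6.png");s=im[228:276:2,298:350:2,2]
for r in s: print(" ".join("%3d"%v for v in r))
```

```text
214 214 214 213 213 213 213 214 213 213 213 211 212 212 211 211 210 209 208 207 207 207 206 205 206 203
218 218 220 220 219 219 220 218 218 218 218 217 217 216 217 215 215 215 214 214 213 214 212 212 211 210
212 212 213 212 211 212 211 213 212 211 210 166 139 121 110 106 119 143 180 213 213 211 213 213 213 213
211 211 211 212 212 212 212 213 211 167 113 102 101 101  98  96  95  91  89 105 206 210 210 211 210 209
209 199 201 203 201 202 198 199 167  97  96  99 100  98  99  99  98  96  95  93  96 131 201 205 205 206
198 197 199 200 198 202 203 170 101  97  97  95  97  97  99  98  99 100  99  97  95  93 107 164 141 207
196 121 116 136 191 201 175 100  98  96  99  99 100  95  97  98  98  96  99 100 100  97  96 115 116 115
199 121 116 117 133 124 102  95  93  92  94  98  99 100  99  98  98  96  95  96  97  98  99  87 116 117
115 115 117 184 196 127  93  92  91  91  94  94  93  94  97  97  99  98 100  99  96  94  94  96 116 117
108 111 117 118 192 115  92  92  94  92  98  92  94  82 106 105  87  94  97  99  96  97  96  96  99 111
103 105 112 120 135 110  90  87  87  88  92  94  84 112 112 
[... 695 characters left out ...]
  66  62  60  59  60  59  57  59  56  58  61  59  58  66  63  82 113 115 114
117 118 119 119 118 119 119 114  61  61  62  61  61  57  58  58  56  58  55  57  59  60 108 114 115 114
117 117 117 117 118 117 117 117 115  71  58  58  61  62  60  60  60  59  58  57  55 111 116 117 115 116
112 112 113 114 112 114 115 114 114 114 107  59  61  60  63  63  61  61  59 106 116 115 116 114 114 114
117 114 116 117 115 116 116 115 115 115 116 116 110  95  95  93 106 112 116 114 114 115 113 114 113 114
124 125 124 125 124 124 126 127 125 124 125 124 121 121 120 121 122 121 120 123 122 122 121 123 122 121
123 122 123 123 120 117 118 118 115 115 115 116 114 117 114 116 115 115 117 115 115 115 114 114 113 114
```

Run:
```python
from h import *
f=np.load("t6.npz");K,T=f["K"],f["T"]
g=plane((327.2,251.2),K,T,.032);print(g)
b=np.array([-.003,.0,0]);tcp=np.array([.5278,.2088]);y0=1.562
r=(g-b)[:2]-tcp;c,s=np.cos(y0),np.sin(y0);loc=np.array([c*r[0]+s*r[1],-s*r[0]+c*r[1]]);print("ring in tool yaw frame",loc)
y1=2.94;c,s=np.cos(y1),np.sin(y1);off=np.array([c*loc[0]-s*loc[1],s*loc[0]+c*loc[1]])
post=np.array([.6538,.1755])-b[:2];t=post-off;print("target",t)
# via, raise first; then swing in steps
ys=np.linspace(y0,y1,6)[1:];ps=[tcp+(t-tcp)*k for k in(.2,.4,.6,.8,1)]
w=[(*tcp,.145,y0)]+[(*p,.145,y) for p,y in zip(ps,ys)]
for p,y in zip(ps,ys):
    c,s=np.cos(y),np.sin(y);print("ring at",(p+[c*loc[0]-s*loc[1],s*loc[0]+c*loc[1]]).round(3))
plan(w,pose(*tcp,.0412,y0))
```

```text
[0.5208712 0.0079795 0.032    ]
ring in tool yaw frame [-0.20084729  0.00216219]
target [0.46045301 0.21783405]
ring at [0.565 0.016]
ring at [0.603 0.039]
ring at [0.632 0.075]
ring at [0.651 0.122]
ring at [0.657 0.176]
P [0.0, 0.0, -0.1038] R [0.0, 0.0, 0.0] -> [0.528, 0.209, 0.145, 1.562]
P [0.0017, -0.0135, -0.0] R [-0.0, 0.0, -0.276] -> [0.514, 0.211, 0.145, 1.838]
P [0.0053, -0.0125, -0.0] R [0.0, 0.0, -0.276] -> [0.501, 0.212, 0.145, 2.113]
P [0.0085, -0.0106, -0.0] R [0.0, 0.0, -0.276] -> [0.487, 0.214, 0.145, 2.389]
P [0.0111, -0.0079, -0.0] R [-0.0, 0.0, -0.276] -> [0.474, 0.216, 0.145, 2.664]
P [0.0128, -0.0046, -0.0] R [-0.0, 0.0, -0.276] -> [0.46, 0.218, 0.145, 2.94]
```

Request:
move_arm(delta_pos=[[0, 0, -0.01], [0, 0, -0.03], [0, 0, -0.055], [0, 0, -0.08], [0, 0, -0.1]], delta_rot=[[0, 0, 0], [0, 0, 0], [0, 0, 0], [0, 0, 0], [0, 0, 0]], gripper=[0.05, 0.05, 0.05, 0.05, 0.05])

```text
time_s: 19.05
tcp_pos: [0.5286, 0.2054, 0.1434]
eef_rot: [3.14, -0.001, 1.559]
wrist_force: [-0.2, 0.5, -2.1]
grip_width: 0.165
gripper_force: 107.5
```

Request:
move_arm(delta_pos=[[0, -0.001, -0.003], [0, -0.003, -0.004], [0.001, -0.006, -0.004], [0.001, -0.01, -0.004], [0.002, -0.0135, -0.004]], delta_rot=[[0, 0, -0.03], [0, 0, -0.08], [0, 0, -0.14], [0, 0, -0.205], [0, 0, -0.276]], gripper=[0.05, 0.05, 0.05, 0.05, 0.05])

```text
time_s: 19.55
tcp_pos: [0.5137, 0.2076, 0.1444]
eef_rot: [-3.14, -0.001, 1.839]
wrist_force: [-0.4, 0.9, -1.4]
grip_width: 0.17
gripper_force: 107.5
```

Request:
move_arm(delta_pos=[[0.001, -0.0025, 0], [0.002, -0.005, 0], [0.003, -0.0075, 0], [0.004, -0.01, 0], [0.005, -0.0125, 0]], delta_rot=[[0, 0, -0.06], [0, 0, -0.115], [0, 0, -0.17], [0, 0, -0.225], [0, 0, -0.276]], gripper=[0.05, 0.05, 0.05, 0.05, 0.05])

```text
time_s: 20.05
tcp_pos: [0.5003, 0.2092, 0.1443]
eef_rot: [-3.14, -0.001, 2.115]
wrist_force: [-1.2, 0.1, -2.4]
grip_width: 0.165
gripper_force: 107.5
```

Request:
move_arm(delta_pos=[[0.0015, -0.002, 0], [0.0035, -0.004, 0], [0.005, -0.0065, 0], [0.007, -0.0085, 0], [0.0085, -0.0105, 0]], delta_rot=[[0, 0, -0.055], [0, 0, -0.11], [0, 0, -0.165], [0, 0, -0.22], [0, 0, -0.276]], gripper=[0.05, 0.05, 0.05, 0.05, 0.05])

```text
time_s: 20.55
tcp_pos: [0.4869, 0.2111, 0.1444]
eef_rot: [-3.14, -0.001, 2.391]
wrist_force: [0.3, 0.8, -2.2]
grip_width: 0.169
gripper_force: 107.5
```

Request:
move_arm(delta_pos=[[0.002, -0.0015, 0], [0.0045, -0.003, 0], [0.0065, -0.005, 0], [0.009, -0.0065, 0], [0.011, -0.008, 0]], delta_rot=[[0, 0, -0.055], [0, 0, -0.11], [0, 0, -0.165], [0, 0, -0.22], [0, 0, -0.276]], gripper=[0.05, 0.05, 0.05, 0.05, 0.05])

```text
time_s: 21.05
tcp_pos: [0.4734, 0.2127, 0.1444]
eef_rot: [-3.141, -0.002, 2.667]
wrist_force: [0.1, -0.5, -3.3]
grip_width: 0.163
gripper_force: 107.5
```

Request:
move_arm(delta_pos=[[0.0025, -0.001, 0], [0.005, -0.002, 0], [0.008, -0.003, 0], [0.011, -0.004, 0], [0.013, -0.0045, 0]], delta_rot=[[0, 0, -0.055], [0, 0, -0.11], [0, 0, -0.165], [0, 0, -0.23], [0, 0, -0.276]], gripper=[0.05, 0.05, 0.05, 0.05, 0.05])

```text
time_s: 21.55
tcp_pos: [0.4596, 0.2146, 0.1444]
eef_rot: [-3.141, -0.002, 2.943]
wrist_force: [0.1, 0.2, -2.1]
grip_width: 0.165
gripper_force: 107.5
```

Run:
```python
from h import *
st();im,K,T=snap("top","t7.png");st();np.savez("t7.npz",K=K,T=T)
print(proj([.6538,.1755,.136],K,T))
u,v=map(int,proj([.6538,.1755,.136],K,T))
for r in im[v-26:v+28:2,u-30:u+30:2,2]: print(" ".join("%3d"%x for x in r))
print(u,v)
```

```text
t 21.55 [0.4596, 0.2146, 0.1444] [-3.141, -0.002, 2.943] F [0.1, 0.2, -2.1] w 0.165 gf 107.51078009605408 q [0.29, 0.33, -0.43, 0.81, 0.0, 0.49]
t 21.6 [0.4593, 0.2147, 0.1444] [-3.141, -0.002, 2.944] F [-0.6, 0.9, -2.0] w 0.163 gf 107.51988530158997 q [0.29, 0.33, -0.43, 0.81, 0.0, 0.49]
[257.93251701 186.89556286]
196 195 198 199 198 189 191 190 191 201 201 202 201 201 201 202 203 201 201 202 201 200 201 201 199 199 200 199 189 196
198 201 201 201 203 202 204 204 205 204 205 203 204 204 204 204 202 203 203 202 202 199 199 203 204 205 205 205 201 194
202 205 204 203 202 204 204 203 202 205 204 203 202 202 203 203 202 202 200 201 200 201 199 199 199 200 199 199 197 163
214 213 213 213 213 212 211 213 212 213 212 208 211 212 212 210 191 208 211 209 211 210 209 208 206 209 208 207 208 204
208 205 205 204 205 204 203 204 203 204 200 190 158 110 104  94  95  95  98 111 142 210 212 214 213 213 210 212 214 211
208 209 207 208 207 209 208 208 205 206 163 106  96  97  94  94  96  91  89  89  98  99 151 199 198 199 198 196 197 202
212 212 212 212 212 212 212 213 213 154  95  93  98  97  94  9
[... 1765 characters left out ...]
 194 188  96  89  87  90  84  91  94  92  89  91  89  91  94  99  87 103 109 111 110 131 134
108 109 107 108 109 109 169 196 197 142  75  93  87  89  94  95  92  92  87  91  95  97  74  62 111 112 111 111 113 111
110 109 108 102 104 103 186 192 194 129  56  75  71  90  95  91  91  87  89  92  78  78  58  98 106 105 106 108 109 107
107 107 107 108 107 108 188 191 191 192 185 177 179 132  74  66  65  66  71 105 110 102 101 108 109 108 174 181 107 109
110 110 110 110 109 125 193 194 194 195 192 192 190 191 191 181 181 158  99 185 126 135 109 111 180 193 194 193 191 191
113 113 113 112 113 164 193 192 194 193 194 195 195 195 195 192 192 193 193 193 192 121 113 188 200 200 201 198 199 198
257 186
```

Run:
```python
from h import *
f=np.load("t7.npz");K,T=f["K"],f["T"]
print(plane((259.1,187.3),K,T,.135),proj([.6538,.1755,.085],K,T))
a=cv2.imread("pics/top0.png")
for r in a[180:214,244:276,1][::2,::1]: print(" ".join("%3d"%x for x in r))
# side view: ring over post and post foot / tip
s=cv2.imread("pics/side0.png");Ks,Ts=np.load("cal.npy",allow_pickle=True).item()["side"]
print("side tip pred",proj([.6538,.1755,.085],Ks,Ts),"foot",proj([.6538,.1755,.010],Ks,Ts))
h=cv2.cvtColor(s,cv2.COLOR_BGR2HSV)
cv2.imwrite("pics/ps.png",cv2.resize(s[195:240,215:275],None,fx=8,fy=8,interpolation=cv2.INTER_NEAREST))
for r in s[202:238:1,224:264:2,1]: print(" ".join("%3d"%x for x in r))
```

```text
[0.65315459 0.17294246 0.135     ] [258.48872231 191.20209256]
156 157 155 160 158 159 160 158 158 158 158 159 158 158 159 159 158 158 158 159 157 157 159 159 158 159 160 158 159 160 159 159
156 158 157 158 157 157 157 159 159 130 103  96  90  90  84  87  86  86  86  93 102 112 139 158 158 159 158 158 158 158 159 158
153 154 155 153 154 124  96  94  83  81  83  84  81  85  83  82  83  83  82  84  83  83  80  87  98 106 157 164 162 160 161 161
148 149 148 126  95  83  81  84  82  82  81  81  83  84  84  82  81  84  82  83  85  83  83  81  84  84  84  84 105 106 152 154
143 144 111  84  80  84  83  81  82  81  81  82 130 154 125 111  91  92  98  86  82  83  84  85  84  83  85  84  89  86  85 105
148  98  82  81  82  83  83  83  82  82 145 172 197 192 187 183 141  99 140 172 131  89  84  84  86  85  86  85  84  89  83  84
115  87  83  83  83  84  83  84 110 176 186 185 185 184 178 154 107  95  98 180 186 173  84  82  83  83  86  87  86  83  80  86
 91  83  82  83  83  85  84  81 153 184 185 179 150 129 109  95  92  90  90 107 109 107  77  53  53  52  53  55  61  64  85  75
 92  81  84  
[... 3393 characters left out ...]
  65  67  66  66  66  67  66  66  68  56  44  87 132 133 137
136 125 126 134  74  65  66  66  65  68  68  70  70  66  34  80 137 131 135 139
127 123 129 132  98  69  65  67  65  69  62  65  65  47  47 114 132 135 138 144
124 124 129 132 127  82  65  64  68  63  30  31  30  32  73  62 124 133 142 142
145 128 130 131 132 122  72  62  65  27  32  30  35  56  75  64  62 122 146 132
159 127 131 126 129 137 112  80  71  41  35  44  57  77  68  67  69 119 142 127
162 133 130 130 129 136 140 127 107  67  56  70  75  73  67  70  73  69 122 126
159 141 128 129 132 137 127 130  96  65  71  74  73  68  67  73  76  75 105 130
159 135 128 129 136 139  87  61  61  67  73  74  73  66  70  73  77  73  72 137
```

Run:
```python
from h import *
f=np.load("t7.npz");K,T=f["K"],f["T"]
print("collar",plane((258.8,194.6),K,T,.034))
for n,z,box in(("t6",.022,(225,280,285,330)),("t7",.1254,(180,235,230,300))):
    im=cv2.imread(f"pics/{n}.png");h=cv2.cvtColor(im,cv2.COLOR_BGR2HSV)
    r0,r1,c0,c1=box;print(n,box)
    for i,r in enumerate(h[r0:r1,c0:c1,1]): print("%3d "%(r0+i)+"".join("#" if v<35 else ("+" if v<60 else ".") for v in r))
```

```text
collar [0.65498841 0.17599313 0.034     ]
t6 (225, 280, 285, 330)
225 .............................................
226 .............................................
227 .............................................
228 .............................................
229 .............................................
230 .............................................
231 .............................................
232 .............................................
233 .............................................
234 .............................................
235 .............................................
236 ...............######++++++++................
237 ...............#############+................
238 ...............#############.................
239 ...............############..................
240 ...............###########+..................
241 ...............#########+....................
242 ...............########......................
243 ..............+########......................
244 ..............+########......................
245 .....+........+########.......
[... 5164 characters left out ...]
.........................
226 ...................+###...............................................
227 .....................+................................................
228 ......................................................................
229 ......................................................................
230 ......................................................................
231 ....++................................................................
232 ++++#+#+..............................................................
233 +##+++##..............................................................
234 +###+#+#+.............................................................
```

Run:
```python
from h import *
f=np.load("t7.npz");K,T=f["K"],f["T"]
P=plane((251.75,217.4),K,T,.1254)[:2];C=plane((259.3,187.4),K,T,.135)[:2]
a=plane((236.8,214.3),K,T,.1254);b=plane((266.7,220.5),K,T,.1254);print("width",np.linalg.norm(a-b),"yaw from rear edge",np.arctan2(a[1]-b[1],a[0]-b[0])-np.pi/2)
l1=plane((240.0,199.5),K,T,.1254);l2=plane((237.2,212.5),K,T,.1254);print("yaw left",np.arctan2(*(l1-l2)[[1,0]]))
l1=plane((273.3,205),K,T,.1254);l2=plane((267.5,218),K,T,.1254);print("yaw right",np.arctan2(*(l1-l2)[[1,0]]))
for y in(-.21,-.19,-.17):
    d=np.array([np.cos(y),np.sin(y)]);n=np.array([-d[1],d[0]]);print(y,"ring rel rear mid: along",(C-P)@d-.02,"lat",(C-P)@n)
print(P,C)
```

```text
width 0.0672462274633721 yaw from rear edge -0.18391951043716048
yaw left -0.178794321657785
yaw right -0.39433037317757824
-0.21 ring rel rear mid: along 0.04736576633669609 lat -0.001173507040000259
-0.19 ring rel rear mid: along 0.047328825056372634 lat -0.002520497853924076
-0.17 ring rel rear mid: along 0.047264953143732316 lat -0.0038664805023125135
[0.58730022 0.18768825] [0.65294139 0.17249747]
```

Request:
move_arm(delta_pos=[[-0.0005, 0.001, 0.004], [-0.001, 0.002, 0.012], [-0.001, 0.002, 0.02], [-0.001, 0.002, 0.028], [-0.001, 0.002, 0.032]], delta_rot=[[0, 0, 0], [0, 0, 0], [0, 0, 0], [0, 0, 0], [0, 0, 0]], gripper=[0.05, 0.05, 0.05, 0.05, 0.05])

```text
time_s: 22.1
tcp_pos: [0.4613, 0.2171, 0.1118]
eef_rot: [-3.141, -0.002, 2.94]
wrist_force: [-0.8, -0.2, -2.7]
grip_width: 0.165
gripper_force: 107.5
```

Run:
```python
from h import *
st();im,K,T=snap("top","t8.png");st();si,Ks,Ts=snap("side","s8.png");np.savez("t8.npz",K=K,T=T,Ks=Ks,Ts=Ts)
h=cv2.cvtColor(im,cv2.COLOR_BGR2HSV)
for i in range(176,206): print(i,"".join("#" if v<35 else ("+" if v<60 else ".") for v in h[i,240:280,1])," ".join("%3d"%x for x in im[i,250:270,1]))
print("post tip pred",proj([.6544,.1758,.085],K,T), "ring top centre desired",proj([.6542,.1746,.103],K,T),"side",proj([.6544,.1758,.085],Ks,Ts))
a=cv2.resize(si[160:250,190:310],(800,600),interpolation=cv2.INTER_NEAREST);cv2.imwrite("pics/c8.png",a)
```

```text
t 22.1 [0.4613, 0.2171, 0.1118] [-3.141, -0.002, 2.94] F [-0.8, -0.2, -2.7] w 0.165 gf 107.51434206962585 q [0.29, 0.37, -0.46, 0.74, 0.0, 0.5]
t 22.15 [0.4611, 0.217, 0.1116] [-3.141, -0.002, 2.94] F [-0.4, -0.9, -1.9] w 0.164 gf 107.47163414955139 q [0.29, 0.37, -0.46, 0.74, 0.0, 0.5]
176 ..................................+#+...  65  65  67  63  62  67  65  65  65  63  61  62  61  62  65  66  66  62  60  58
177 ...................................+....  67  65  64  62  64  66  67  66  62  64  64  61  63  64  66  67  65  65  61  61
178 ........................................  63  65  66  62  65  66  65  67  63  61  63  61  63  67  67  66  65  61  61  62
179 ........................................  67  65  64  65  66  65  66  65  63  62  60  62  65  67  66  66  63  60  61  65
180 ........................................  65  65  66  66  64  65  67  63  61  61  61  62  65  68  65  64  63  61  62  65
181 ........................................  65  62  65  66  65  65  63  61  60  63  62  65  67  64  62  60  60  62  63  64
182 ........................................  66  63  65  68  
[... 2364 characters left out ...]
1  62  60  56  61  62  65  66  63  62  62  62  63  62  61  61  59  62  63
202 +##+....................................  60  62  60  60  58  62  62  66  65  63  63  64  62  60  60  60  62  64  62  65
203 ####....................................  63  62  62  58  59  62  62  66  64  62  62  61  63  60  61  61  64  63  64  66
204 #####...................................  63  60  60  59  61  64  66  64  62  63  63  62  63  60  60  63  63  64  65  64
205 #####...................................  63  59  57  60  64  65  66  63  64  61  63  62  60  59  62  64  62  59  66  69
post tip pred [258.36570537 190.94423134] ring top centre desired [258.69937495 189.57008475] side [240.92940386 205.65707448]
```

Request:
move_arm(delta_pos=[[0, 0, 0.004], [0, 0, 0.01], [0, 0, 0.016], [0, 0, 0.022], [0, 0, 0.025]], delta_rot=[[0, 0, 0], [0, 0, 0], [0, 0, 0], [0, 0, 0], [0, 0, 0]], gripper=[0.05, 0.05, 0.05, 0.05, 0.05])

```text
time_s: 22.7
tcp_pos: [0.4617, 0.2173, 0.0874]
eef_rot: [3.141, -0.001, 2.94]
wrist_force: [0.6, 0.2, -2.2]
grip_width: 0.17
gripper_force: 107.5
```

```bash
cat >> h.py <<'E'
def bore(im,r0,r1,c0,c1):
    h=cv2.cvtColor(im,cv2.COLOR_BGR2HSV)[r0:r1,c0:c1,1]
    for i,r in enumerate(h): print(r0+i,"".join("#" if v<35 else ("+" if v<60 else ".") for v in r))
E
python3 - <<'E'
from h import *
st();im,K,T=snap("top","t9.png");st();bore(im,180,225,232,282)
print(proj([.6544,.1758,.078],K,T))
E
```

```text
t 22.7 [0.4617, 0.2173, 0.0874] [3.141, -0.001, 2.94] F [0.6, 0.2, -2.2] w 0.17 gf 107.53188729286194 q [0.29, 0.4, -0.49, 0.68, 0.0, 0.5]
t 22.75 [0.4615, 0.2172, 0.0872] [3.142, -0.002, 2.94] F [-0.7, -0.3, -2.5] w 0.165 gf 107.50824451446533 q [0.29, 0.4, -0.49, 0.68, 0.0, 0.5]
180 ..................................................
181 ..................................................
182 ..................................................
183 ..................................................
184 ..................................................
185 ..................................................
186 ...........................+......................
187 ........................+#####+...................
188 .......................########...................
189 ......................##########..................
190 ......................##########+.................
191 ......................###########.................
192 ......................###########.................
193 ......................##########+.................
194 ......................##########............
[... 984 characters left out ...]
............
213 ......##############################+.............
214 ......##############################..............
215 ......##############################..............
216 ......##############################..............
217 .......+++#########################...............
218 ............++#####################...............
219 ................###################...............
220 ................###################...............
221 ...............+#######....+######................
222 ...............#######+.........+#................
223 ...............#######............................
224 ..............+#######............................
[258.43845155 191.50258851]
```

Request:
move_arm(delta_pos=[[0, 0, 0.005], [0, 0, 0.011], [0, 0, 0.017], [0, 0, 0.023], [0, 0, 0.027]], delta_rot=[[0, 0, 0], [0, 0, 0], [0, 0, 0], [0, 0, 0], [0, 0, 0]], gripper=[0.05, 0.05, 0.05, 0.05, 0.05])

```text
time_s: 23.25
tcp_pos: [0.4617, 0.2173, 0.0605]
eef_rot: [3.141, -0.001, 2.94]
wrist_force: [-1.6, 0.3, -2.4]
grip_width: 0.165
gripper_force: 107.5
```

Request:
move_arm(delta_pos=[[0, 0, 0.002], [0, 0, 0.004], [0, 0, 0.006], [0, 0, 0.008], [0, 0, 0.008]], delta_rot=[[0, 0, 0], [0, 0, 0], [0, 0, 0], [0, 0, 0], [0, 0, 0]], gripper=[0.05, 0.05, 0.05, 0.05, 0.05])

```text
time_s: 23.75
tcp_pos: [0.4621, 0.2174, 0.0531]
eef_rot: [3.141, -0.0, 2.94]
wrist_force: [-0.4, 1.1, -1.6]
grip_width: 0.169
gripper_force: 107.6
```

Run:
```python
from h import *
st();im,K,T=snap("top","t10.png");st();bore(im,180,225,232,282)
im,K,T=snap("side","s10.png")
```

```text
t 23.75 [0.4621, 0.2174, 0.0531] [3.141, -0.0, 2.94] F [-0.4, 1.1, -1.6] w 0.169 gf 107.5889253616333 q [0.29, 0.45, -0.52, 0.6, 0.0, 0.5]
t 23.8 [0.4622, 0.2174, 0.0532] [3.141, -0.0, 2.94] F [-0.1, -0.5, -2.7] w 0.165 gf 107.58845686912537 q [0.29, 0.45, -0.52, 0.6, 0.0, 0.5]
180 ..................................................
181 ..........................................#+......
182 ...........................................+......
183 ..................................................
184 ..................................................
185 ..................................................
186 ..................................................
187 ..................................................
188 .........................+##+.....................
189 ........................######....................
190 .......................+#######+..................
191 .......................#########..................
192 ......................##########+.................
193 ......................###########.................
194 ......................###########..............
[... 953 characters left out ...]
##########............+####.............
213 ........################........#####.............
214 ........#####################+.+####+.............
215 .......+############################+.............
216 .......#############################..............
217 .......#############################..............
218 ........+##########################...............
219 ..........+++######################+..............
220 ...............+###################...............
221 ................###################...............
222 ................#######+.+#########...............
223 ................#######.....++####+...............
224 ...............########.........++................
```

Request:
move_arm(delta_pos=[[0, 0, 0.0015], [0, 0, 0.003], [0, 0, 0.0045], [0, 0, 0.006], [0, 0, 0.007]], delta_rot=[[0, 0, 0], [0, 0, 0], [0, 0, 0], [0, 0, 0], [0, 0, 0]], gripper=[0.05, 0.05, 0.05, 0.05, 0.05])

```text
time_s: 24.35
tcp_pos: [0.462, 0.2174, 0.046]
eef_rot: [3.141, -0.001, 2.94]
wrist_force: [-0.1, -0.5, -2.0]
grip_width: 0.163
gripper_force: 107.6
```

Run:
```python
from h import *
F=[]
st();im,K,T=snap("top","t11.png");F.append(sense()["wrist_force"]);bore(im,182,225,232,282)
im,K,T=snap("side","s11.png");F.append(sense()["wrist_force"]);print(np.mean(F,0))
cv2.imwrite("pics/c11.png",cv2.resize(im[170:260,190:310],(800,600),interpolation=cv2.INTER_NEAREST))
```

```text
t 24.35 [0.462, 0.2174, 0.046] [3.141, -0.001, 2.94] F [-0.1, -0.5, -2.0] w 0.163 gf 107.5887393951416 q [0.29, 0.46, -0.53, 0.58, 0.0, 0.5]
182 ...........................................+......
183 ..................................................
184 ..................................................
185 ..................................................
186 ..................................................
187 ..................................................
188 .........................+##+.....................
189 ........................######....................
190 .......................########+..................
191 .......................#########..................
192 ......................##########+.................
193 ......................###########.................
194 ......................###########.................
195 ......................+#########+.................
196 .......................#########+.................
197 .......................+########..................
198 .........................####++...................
199 ....................
[... 743 characters left out ...]
..
213 ........##############+.........#####.............
214 ........##################+....+####+.............
215 ........#####################+++####+.............
216 .......+############################..............
217 .......#############################..............
218 .......+############################..............
219 ...........########################+..............
220 ..............++###################+..............
221 .................##################...............
222 ................########+##########...............
223 ................#######+...++#####+...............
224 ................#######........++#+...............
[-0.13872046 -0.28012737 -2.23410623]
```

View pics/c11.png

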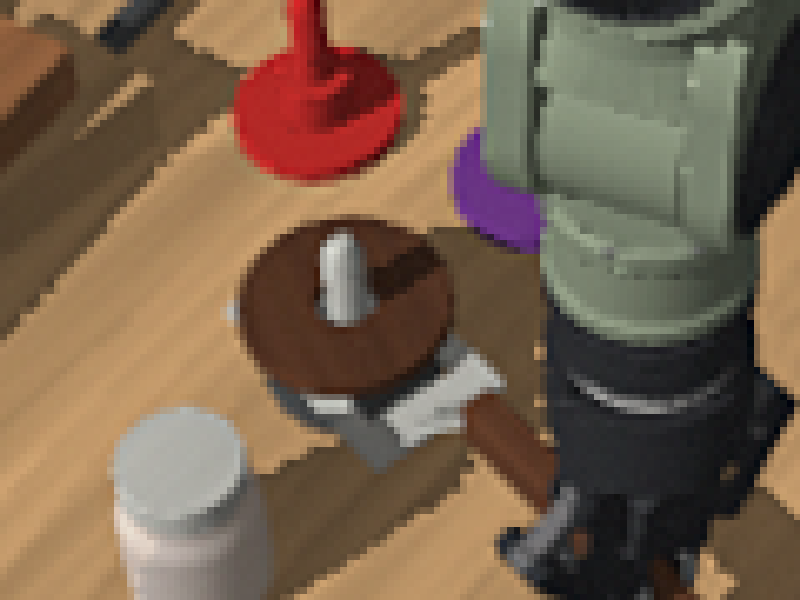

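Request:
move_arm(delta_pos=[[0.006, 0, 0], [0.016, 0, 0], [0.028, 0, 0], [0.042, -0.0005, 0], [0.056, -0.0005, 0]], delta_rot=[[0, 0, 0], [0, 0, 0], [0, 0, 0], [0, 0, 0], [0, 0, 0]], gripper=[0.05, 0.05, 0.05, 0.05, 0.05])

```text
time_s: 24.95
tcp_pos: [0.4053, 0.2283, 0.0462]
eef_rot: [3.141, -0.001, 2.94]
wrist_force: [0.0, -1.0, -2.4]
grip_width: 0.17
gripper_force: 107.6
```

Request:
move_arm(delta_pos=[[0.016, 0, 0], [0.036, -0.0005, 0], [0.056, -0.0005, 0], [0.076, -0.001, 0], [0.09, -0.001, 0]], delta_rot=[[0, 0, 0], [0, 0, 0], [0, 0, 0], [0, 0, 0], [0, 0, 0]], gripper=[0.05, 0.05, 0.05, 0.05, 0.05])

```text
time_s: 25.45
tcp_pos: [0.3162, 0.2451, 0.0462]
eef_rot: [3.141, -0.001, 2.941]
wrist_force: [-0.1, 0.1, -2.0]
grip_width: 0.167
gripper_force: 107.6
```

Run:
```python
from h import *
st();im,K,T=snap("top","t12.png");bore(im,180,204,240,280);st()
```

```text
t 25.45 [0.3162, 0.2451, 0.0462] [3.141, -0.001, 2.941] F [-0.1, 0.1, -2.0] w 0.167 gf 107.58219480514526 q [0.47, 0.3, -0.81, 0.46, 0.0, 0.67]
180 ........................................
181 ........................................
182 ........................................
183 ........................................
184 ........................................
185 ........................................
186 ........................................
187 ........................................
188 .................+##+...................
189 ................######..................
190 ...............########+................
191 ...............#########................
192 ..............##########+...............
193 ..............###########...............
194 ..............###########...............
195 ..............+##########...............
196 ...............#########................
197 ...............+#######+................
198 .................####++.................
199 ........................................
200 ........................................
201 ........................................
202 ........................................
203 ........................................
t 25.5 [0.3141, 0.245, 0.046] [-3.141, -0.004, 2.942] F [-2.7, 0.5, -1.4] w 0.167 gf 107.55918860435486 q [0.48, 0.3, -0.81, 0.46, 0.0, 0.67]
```

Ring undisturbed. Lay the fork down.

Request:
move_arm(delta_pos=[[0, 0, 0.008], [0, 0, 0.016], [0, 0, 0.02], [0, 0, 0.022], [0, 0, 0.0235]], delta_rot=[[0, 0, 0], [0, 0, 0], [0, 0, 0], [0, 0, 0], [0, 0, 0]], gripper=[0.05, 0.05, 0.05, 0.05, 0.05])

```text
time_s: 26.0
tcp_pos: [0.3191, 0.245, 0.0241]
eef_rot: [3.141, -0.0, 2.94]
wrist_force: [-12.0, -5.9, 54.2]
grip_width: 0.166
gripper_force: 115.5
```

Run:
```python
from h import *
st()
```

```text
t 26.0 [0.3191, 0.245, 0.0241] [3.141, -0.0, 2.94] F [-12.0, -5.9, 54.2] w 0.166 gf 115.45359134674072 q [0.47, 0.35, -0.82, 0.4, 0.0, 0.67]
```

Request:
move_arm(delta_pos=[[0, 0, -0.001], [0, 0, -0.001], [0, 0, -0.001], [0, 0, -0.001], [0, 0, -0.001]], delta_rot=[[0, 0, 0], [0, 0, 0], [0, 0, 0], [0, 0, 0], [0, 0, 0]], gripper=[0.05, 0.05, 0.05, 0.05, 0.05], grip_force=40)

```text
time_s: 26.5
tcp_pos: [0.3192, 0.245, 0.0244]
eef_rot: [3.141, -0.0, 2.939]
wrist_force: [-4.2, -0.8, 15.7]
grip_width: 0.165
gripper_force: 109.8
```

Run:
```python
from h import *
st()
```

```text
t 26.5 [0.3192, 0.245, 0.0244] [3.141, -0.0, 2.939] F [-4.2, -0.8, 15.7] w 0.165 gf 109.8386800289154 q [0.47, 0.35, -0.82, 0.4, 0.0, 0.67]
```

Request:
move_arm(delta_pos=[[0, 0, -0.0004], [0, 0, -0.0004], [0, 0, -0.0004], [0, 0, -0.0004], [0, 0, -0.0004]], delta_rot=[[0, 0, 0], [0, 0, 0], [0, 0, 0], [0, 0, 0], [0, 0, 0]], gripper=[0.12, 0.2, 0.3, 0.45, 0.6])

```text
time_s: 27.0
tcp_pos: [0.3189, 0.2451, 0.024]
eef_rot: [3.141, -0.0, 2.94]
wrist_force: [-0.2, 0.2, 0.1]
grip_width: 0.595
gripper_force: 0.0
```

Request:
move_arm(delta_pos=[[0, 0, -0.01], [0, 0, -0.04], [0, 0, -0.08], [0, 0, -0.12], [0, 0, -0.16]], delta_rot=[[0, 0, 0], [0, 0, 0], [0, 0, 0], [0, 0, 0], [0, 0, 0]], gripper=[0.6, 0.6, 0.6, 0.6, 0.6])

```text
time_s: 27.5
tcp_pos: [0.3183, 0.2449, 0.1865]
eef_rot: [3.141, -0.0, 2.94]
wrist_force: [0.4, -0.4, 0.1]
grip_width: 0.6
gripper_force: 0.0
```

Run:
```python
from h import *
st();im,K,T=snap("top","t13.png");bore(im,182,204,240,280)
s,Ks,Ts=snap("side","s13.png");st()
for n in"glue jar tin disc ring fork".split(): print(n,[np.round(b["location"]).tolist() for c in("top","side") for b in boxes_of(c,n)[:1]])
h=cv2.cvtColor(im,cv2.COLOR_BGR2HSV)
bore(im,200,270,225,275)
a=cv2.imread("pics/s11.png");d=cv2.absdiff(a,s)[165:235,218:262].max(2)
print("ring side diff",(d[:,:]>40).sum(1).tolist())
```

```text
t 27.5 [0.3183, 0.2449, 0.1865] [3.141, -0.0, 2.94] F [0.4, -0.4, 0.1] w 0.6 gf 0.0 q [0.47, 0.09, -0.62, 0.86, 0.0, 0.67]
182 ........................................
183 ........................................
184 ........................................
185 ........................................
186 ........................................
187 ........................................
188 .................+##+...................
189 ................######..................
190 ...............########+................
191 ...............#########................
192 ..............##########+...............
193 ..............###########...............
194 ..............###########...............
195 ..............+#########+...............
196 ...............#########+...............
197 ...............+########................
198 .................####++.................
199 ........................................
200 ........................................
201 ........................................
202 ........................................
203 ............................
[... 3731 characters left out ...]
......#####................
262 .....#####+.................+####+................
263 .....#####..................+####+................
264 .....#####..................#####+................
265 ....+####+..................#####.................
266 ....#####+.................+#####.................
267 ....#####..................+####+.................
268 ....#####..................#####..................
269 ...+####+..................#####..................
ring side diff [0, 0, 0, 0, 0, 0, 0, 0, 0, 0, 0, 0, 0, 0, 0, 0, 0, 0, 0, 0, 0, 0, 0, 0, 0, 0, 0, 0, 0, 0, 0, 0, 0, 0, 0, 0, 0, 0, 0, 0, 0, 0, 0, 0, 0, 0, 0, 0, 0, 0, 0, 2, 2, 0, 0, 0, 0, 3, 4, 4, 5, 7, 8, 10, 17, 22, 20, 17, 21, 18]
```

Request:
move_arm(delta_pos=[[0, 0, 0], [0, 0, 0], [0, 0, 0]], delta_rot=[[0, 0, 0], [0, 0, 0], [0, 0, 0]], gripper=[0.6, 0.6, 0.6])

```text
time_s: 28.5
tcp_pos: [0.3188, 0.2451, 0.1842]
eef_rot: [3.141, -0.0, 2.94]
wrist_force: [-0.2, -0.1, 0.4]
grip_width: 0.601
gripper_force: 0.0
```

```bash
python3 -c "
from h import *
st();print(close_job())"
```

```text
t 28.5 [0.3188, 0.2451, 0.1842] [3.141, -0.0, 2.94] F [-0.2, -0.1, 0.4] w 0.601 gf 0.0 q [0.47, 0.1, -0.62, 0.85, 0.0, 0.67]
the job is handed in; nothing more can be done
None
```

The ring rests level on the post's collar, the fork lies flat on the bench clear of everything, and the disc, glue bottle, jar and tin show no visible shift; I handed the job in at 28.5 s, and it returned no verdict.

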